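# Sanitise the returned kitchen and garden ware

## Robot

A 6-joint arm with a two-finger parallel gripper is mounted at the origin on the work surface. World frame = base frame: x ahead of the robot, y to its left, z up, the work surface at z = 0. Lengths are in m, angles in degrees, forces in N, time in s.
With the tool pointing down it reaches from about 0.3 to 0.875 m from the base axis. Payload 6.4 kg.
Tool frame: the origin (TCP) lies midway between the tips of the shut fingers; the grasp point (between the pads) lies 19 mm behind it; z points along the fingers, y is the line along which they close (so a half turn about z gives the same grasp; the last joint's range is limited). The gripper opens to 88 mm and grips with 3 to 60 N. Pads are 18 mm wide; open, the fingers measure 123 mm over their backs; the gripper's body (75 mm by 187 mm) begins 45 mm behind the grasp point.
Start: joints at [-11.82, 10.359, 92.074, -0, 77.567, -11.82], TCP at [0.575, 0, 0.239] pointing down, gripper open.
Joint ranges: [-171.53, 171.53], [-51.25, 118.39], [17.06, 147.69], [-65.23, 245.23], [0, 150.52], [-178.68, 178.68]. Speed limits (degrees/s): [147.25, 147.25, 172.46, 180, 180, 180].

## Interface

Orientations are given as a 3x3 rotation matrix whose columns are the frame's x, y, z axes.
In Python, from workcell import manip gives the robot as it stands.
- The arm moves only by the tool step_arm, never from a script. Its argument "targets" is a list of rows, each an object of numbers: "ax", "ay", "az": the turn, a rotation vector about the world's x, y, z in rad; "tx", "ty", "tz": the shift along the world's x, y, z in m; "grip": the opening, from 0 (shut) to 1 (fully open). In form: [{"ax": .., "ay": .., "az": .., "tx": .., "ty": .., "tz": .., "grip": ..}, ...]. A call has 1 to 5 rows; each row shifts and turns the commanded pose from where the row before left it; what a row does not reach is not made up. A row lasts 1/12 s, in which the tool goes at most 41.7 mm and 7.16 degrees, less where a joint would pass 70% of its speed; a pose out of reach is approached as far as the arm can. A call is refused whole if a number of a shift passes 0.0417 or a number of a turn 0.125, either way. A call with a gripper value outside its range is refused whole. The fingers move at their own pace and stop on an object; "squeeze" is the grip in N (left out, the last holds). Time passes only in rows, so rows that do not move let the fingers close. It gives the time, the measured TCP pose, the force, the opening and the grip force at its end, in the units of the state.
- manip.get_obs(): the state, without advancing time (a new reading comes with each control period).
- manip.grab_frame(name): name is "scene" or "side" or "wrist"; returns the picture (480x640x3 uint8, red, green, blue); there is no depth.
- manip.camera_params(name): a dict with "fx", "fy", "cx", "cy" (pixels), "rvec" (rotation vector, rad) and "tvec" (3), from world to camera coordinates, as OpenCV has them; the wrist camera has in their place "tool_from_camera" (4x4, takes a point from camera to tool coordinates, whose origin is the TCP and whose axes are the flange's). Camera axes: x right, y down, z forward; pixel columns grow to the right and rows downward; lengths in m; the calibration is good to about 2 mm. A picture is of the moment at which its call begins: read the wrist's pose just before it. camera_params takes no time and is no camera call.
- manip.hand_in(): hands the job in; it is judged then, once.
The state is a dict: "clock": time; "qpos": joint angles; "qd": joint speeds; "tau": joint torques, N m; "tool_pos": TCP position; "tcp_rot": TCP orientation; "ft_force": force on the tool from outside, world axes, zero at the start; "wrist_torque": the same for the moment, N m; "width": finger opening in m; "finger_force": force on a finger pad.
Only numpy, scipy, OpenCV 4.12 (cv2) and the standard library are available. Lean on these libraries where they do the work, as an engineer would, in place of code of your own. Each camera call takes 0.05 s, during which the arm holds its last target. There are 200 camera calls.

## Task

At the packing bench, slide the clear cover of the sanitiser fully open and load every returned piece on the bench (the mugs, the small bucket and the lantern, as many as there are), lifting each by its rim, hoop or ring and setting it down upright on the bay floor without dropping it. Then slide the cover fully shut, fetch the key from its post, push it fully into the key switch, turn it clockwise a full quarter turn to its stop and leave it there. Leave the other things on the bench where they are.

Things in the scene. Friction and masses are not known exactly. Their poses are not given: they have to be found in the camera images.
- bay_floor (a point): centre of the floor of the sanitiser's loading bay, a white open-topped well; floor 12 mm above the bench, 240 mm long (x of this frame, away from the robot), 280 mm wide (y), walls 8 mm thick, their top 132 mm above the bench. Fixed, turned by up to 0.08 rad
- sanitiser: the whole fixed machine; origin on the bench under the bay's centre, axes as bay_floor. Behind the bay (+x) a white housing 132 mm high, 250 mm long, over which the open cover slides; along the bay's -y side a grey console 80 mm wide, 110 mm high, carrying the key switch
- cover (a joint): sliding clear cover of the bay, in m: 0 = shut, 0.245 = fully open, sliding level along +x of bay_floor's frame. Moves against about 2 N of friction and stays where it is left; it starts shut or up to 50 mm open. Its plate lies 135 to 141 mm above the bench and covers the bay when shut
- cover_handle (a point): middle of the black bar handle on the cover's near edge, on the bar's axis, 173 mm above the bench; the bar is 12 mm thick, 120 mm long along y of bay_floor's frame, and stands 26 mm clear above the cover on two end posts. Moves with the cover (100 mm to the near side of the bay centre when shut)
- keyswitch (a joint): turn of the key switch barrel in rad: 0 = off, at the start; grows clockwise seen from above to the stop at 1.571 = on; about 0.06 N m of friction, stays where it is left. It is turned by the key
- key_slot (a point): centre of the mouth of the slot in the top of the key switch's steel barrel (46 mm square, 40 mm high, top 150 mm above the bench); the frame turns with the barrel, z up. The slot is upright, 22.4 mm long along x of this frame and 10.4 mm wide along y, 40 mm deep, with a 2 mm chamfer
- key: switch key, 76 mm long, 60 g, standing upright in the key post; origin at the blade's tip, z up along the key. Blade 20 (x) by 8 (y) by 35 mm, same when half turned; round collar of radius 17 mm from 35 to 40 mm above the tip; then a flat black bow 44 wide (x) and 10 mm thick (y), up to 76 mm, to be gripped across its thickness. Fully in, the collar rests on the barrel, tip 35 mm below the mouth
- key_post: grey steel post, 56 mm square and 100 mm high, fixed, with a slot in its top (22.4 mm by 10.4 mm, 45 mm deep) in which the key stands, collar on the post's top; origin at the centre of its underside, turned in yaw, key and post with the same axes
- mug_a: tall white enamelled mug, outside diameter 80, height 95, wall 4 mm, open at the top, loop handle on its +y side reaching about 35 mm beyond the wall; 0.17 to 0.29 kg; origin at the centre of its underside, z up. Can be lifted by pinching the rim, one finger inside. May be absent
- mug_b: tall white enamelled mug, outside diameter 80, height 95, wall 4 mm, open at the top, loop handle on its +y side reaching about 35 mm beyond the wall; 0.17 to 0.29 kg; origin at the centre of its underside, z up. Can be lifted by pinching the rim, one finger inside. May be absent; same as the other mug
- bucket: small round steel bucket, open at the top, radius 34 mm at the foot and 42 mm at the rim, rim at 60 mm, wall 4 mm, with a rigid upright hoop handle in its y-z plane; the hoop's top carries a straight wooden grip along y, 14 mm thick, 46 mm long, its axis 105 mm above the underside; 0.2 to 0.33 kg; origin at the centre of its underside. May be absent
- lantern: small square lantern, 74 by 74 mm, glass body between dark steel base and roof, roof's top at 78 mm; on top a rigid upright steel ring in its y-z plane, of 7 mm bar, outer diameter 43 mm, ring centre 95 mm and top 116 mm above the underside; 0.24 to 0.39 kg; origin at the centre of its underside. May be absent
- tape_roll: bystander: brown roll of packing tape lying flat among the returned pieces, outer radius 50, inner 38, height 48 mm; origin at the centre of its underside. To be left alone
- spray: bystander: white bottle, radius 32, height 150 mm; origin under its centre
- carton: bystander: cardboard carton 100 x 130 x 70 mm; origin under its centre
- cases: bystander: stack of grey cases 140 x 125 x 60 mm, near the robot; origin under its centre
- label_roll: bystander: white label roll lying flat, radius 45, height 60 mm; origin under its centre
- pen_tin: bystander: dark steel tin, radius 38, height 100 mm; origin under its centre

How it is judged (in metres and radians):
On the way, in this order (a step that is already met when the one before it is completed fails the run):
1. the cover is open (value of joint cover above 0.22 m), for 0.2 s.
2. every piece stands upright in the bay, released and at rest (x of mug_a in the frame of bay_floor between -0.12 and 0.12 m and y of mug_a in the frame of bay_floor between -0.14 and 0.14 m and z of each of mug_a, mug_b, bucket, lantern in the frame of bay_floor below 0.012 m and angle between each of mug_a, mug_b, bucket, lantern's own z axis and vertical below 0.15 rad and x of mug_b in the frame of bay_floor between -0.12 and 0.12 m and y of mug_b in the frame of bay_floor between -0.14 and 0.14 m and x of bucket in the frame of bay_floor between -0.12 and 0.12 m and y of bucket in the frame of bay_floor between -0.14 and 0.14 m and x of lantern in the frame of bay_floor between -0.12 and 0.12 m and y of lantern in the frame of bay_floor between -0.14 and 0.14 m and contact force between the fingers and mug_a below 0.2 N and contact force between the fingers and mug_b below 0.2 N and contact force between the fingers and bucket below 0.2 N and contact force between the fingers and lantern below 0.2 N and linear speed of each of mug_a, mug_b, bucket, lantern below 0.03 m/s), for 0.3 s.
3. the cover is shut over the pieces (x of mug_a in the frame of bay_floor between -0.12 and 0.12 m and y of mug_a in the frame of bay_floor between -0.14 and 0.14 m and z of each of mug_a, mug_b, bucket, lantern in the frame of bay_floor below 0.012 m and angle between each of mug_a, mug_b, bucket, lantern's own z axis and vertical below 0.15 rad and x of mug_b in the frame of bay_floor between -0.12 and 0.12 m and y of mug_b in the frame of bay_floor between -0.14 and 0.14 m and x of bucket in the frame of bay_floor between -0.12 and 0.12 m and y of bucket in the frame of bay_floor between -0.14 and 0.14 m and x of lantern in the frame of bay_floor between -0.12 and 0.12 m and y of lantern in the frame of bay_floor between -0.14 and 0.14 m and value of joint cover below 0.01 m), for 0.2 s.
4. the key is fully in the key switch, the cover shut (z of key in the frame of key_slot below -0.029 m and horizontal distance between key and key_slot below 0.006 m and angle between key's own z axis and vertical below 0.12 rad and value of joint cover below 0.01 m), for 0.1 s.
5. the key is turned to its stop, the cover still shut (all of step 4 and value of joint keyswitch above 1.35 rad), for 0.2 s.
At the end, for the whole second after the job is handed in: Every piece present stands upright (within 0.15 rad) on the bay floor; the cover is shut to within 10 mm; the key is at least 29 mm into the switch, upright, and turned clockwise beyond 1.35 rad. Order: cover open, pieces in, cover shut, key in, key turned (all of step 5 and x of mug_a in the frame of bay_floor between -0.12 and 0.12 m and y of mug_a in the frame of bay_floor between -0.14 and 0.14 m and z of each of mug_a, mug_b, bucket, lantern in the frame of bay_floor below 0.012 m and angle between each of mug_a, mug_b, bucket, lantern's own z axis and vertical below 0.15 rad and x of mug_b in the frame of bay_floor between -0.12 and 0.12 m and y of mug_b in the frame of bay_floor between -0.14 and 0.14 m and x of bucket in the frame of bay_floor between -0.12 and 0.12 m and y of bucket in the frame of bay_floor between -0.14 and 0.14 m and x of lantern in the frame of bay_floor between -0.12 and 0.12 m and y of lantern in the frame of bay_floor between -0.14 and 0.14 m); the robot touches nothing.
It fails at once if a bystander is moved by more than 60 mm (distance of any of tape_roll, spray, carton, cases, label_roll, pen_tin from where it was at the start of the episode above 0.06 m).
It fails at once if a piece is dropped into the bay (falls faster than 1.3 m/s) ((x of mug_a in the frame of bay_floor between -0.12 and 0.12 m and y of mug_a in the frame of bay_floor between -0.14 and 0.14 m and z of mug_a in the frame of bay_floor below 0.14 m and linear speed of mug_a above 1.3 m/s) or (x of mug_b in the frame of bay_floor between -0.12 and 0.12 m and y of mug_b in the frame of bay_floor between -0.14 and 0.14 m and z of mug_b in the frame of bay_floor below 0.14 m and linear speed of mug_b above 1.3 m/s) or (x of bucket in the frame of bay_floor between -0.12 and 0.12 m and y of bucket in the frame of bay_floor between -0.14 and 0.14 m and z of bucket in the frame of bay_floor below 0.14 m and linear speed of bucket above 1.3 m/s) or (x of lantern in the frame of bay_floor between -0.12 and 0.12 m and y of lantern in the frame of bay_floor between -0.14 and 0.14 m and z of lantern in the frame of bay_floor below 0.14 m and linear speed of lantern above 1.3 m/s)).
Of mug_a, mug_b, bucket, lantern only 3 to 4 are there at a start; the rules pass over those that are not, and their reading is None.
At some moment in a run one of mug_a, mug_b, bucket, lantern may be knocked a few centimetres aside while the robot is not near it.
It also fails if it takes over 208 s, if anything falls off the work surface, if the arm or the gripper's body presses on something with over 40 N, if the wrist force passes 120 N, or if a joint passes its speed limit or range.

## Working session

There is one attempt and no reset: what is moved stays moved. The work goes in short steps, Python scripts to look and compute and a tool call to move; the robot and the scene stay as the last step left them, time stands still between calls to the robot, and variables do not carry over. Pictures are saved under pics/ and viewed, at most 14 in all, crops included, and the job is handed in when it is done.

Besides the shell and the picture viewer there is one more tool, called after "Emit:" as a command line: name --argument value ..., lists and objects as JSON in quotes. step_arm: Moves the arm, as the interface text tells. Its arguments: {"type":"object","properties":{"targets":{"type":"array","items":{"type":"object","properties":{"ax":{"type":"number"},"ay":{"type":"number"},"az":{"type":"number"},"tx":{"type":"number"},"ty":{"type":"number"},"tz":{"type":"number"},"grip":{"type":"number"}}}},"squeeze":{"type":"number"}},"required":["targets"]}

```bash
mkdir -p pics; cat > h.py <<'E'
import numpy as np,cv2
from workcell import manip
from scipy.spatial.transform import Rotation as R
def snap(n,f):
    o=manip.get_obs(); im=manip.grab_frame(n); cv2.imwrite('pics/'+f+'.png',im[:,:,::-1]); return o,im
def cam(n,o=None):
    p=manip.camera_params(n); K=np.array([[p['fx'],0,p['cx']],[0,p['fy'],p['cy']],[0,0,1]])
    if n=='wrist':
        T=np.eye(4);T[:3,:3]=o['tcp_rot'];T[:3,3]=o['tool_pos'];M=T@np.array(p['tool_from_camera']);return K,M[:3,:3],M[:3,3]
    r=R.from_rotvec(np.ravel(p['rvec'])).as_matrix();return K,r.T,-r.T@np.ravel(p['tvec'])
def px(n,pts,z,o=None):
    K,Rc,c=cam(n,o);out=[]
    for i,(u,v) in enumerate(pts):
        d=Rc@np.linalg.inv(K)@[u,v,1];zz=z[i] if np.ndim(z) else z
        out.append(c+d*(zz-c[2])/d[2])
    return np.round(np.array(out),4)
def proj(n,P,o=None):
    K,Rc,c=cam(n,o);q=(K@(Rc.T@(np.atleast_2d(P)-c).T)).T;return np.round(q[:,:2]/q[:,2:],1)
E
python3 - <<'E'
from h import *
for n in('scene','side','wrist'):
    o,im=snap(n,n+'0');K,Rc,c=cam(n,o);print(n,K[0,0],c.round(3),Rc[:,2].round(2))
print(o)
E
```

```text
scene 536.5195427201206 [1.268 0.535 1.138] [-0.55 -0.4  -0.73]
side 483.80648424789536 [0.022 1.    0.876] [ 0.35 -0.76 -0.55]
wrist 376.61739689990173 [0.574 0.071 0.384] [-0.   -0.28 -0.96]
{'clock': 0.1, 'qpos': array([-1.18230550e+01,  1.03961359e+01,  9.21258418e+01, -2.44775761e-03,
        7.75688354e+01, -1.18208923e+01]), 'qd': array([-0.04223471, -0.08227517, -0.22765569,  0.05836726, -0.0007581 ,
       -0.07018084]), 'tau': array([ 1.29169843e-03, -4.34824562e+01, -3.42694116e+01,  7.03934091e-02,
        3.40874540e-02,  2.31206508e-05]), 'tool_pos': array([5.74508768e-01, 7.75977252e-05, 2.37915692e-01]), 'tcp_rot': array([[ 2.87379107e-05,  9.99998783e-01, -1.55990903e-03],
       [ 9.99999959e-01, -2.82950655e-05,  2.83912999e-04],
       [ 2.83868516e-04, -1.55991712e-03, -9.99998743e-01]]), 'ft_force': array([-0.00991006,  0.11045879, -0.13380932]), 'wrist_torque': array([-0.01680886,  0.02762865,  0.03101444]), 'finger_force': 0.0, 'width': 0.08816243502751397}
```

View pics/scene0.png

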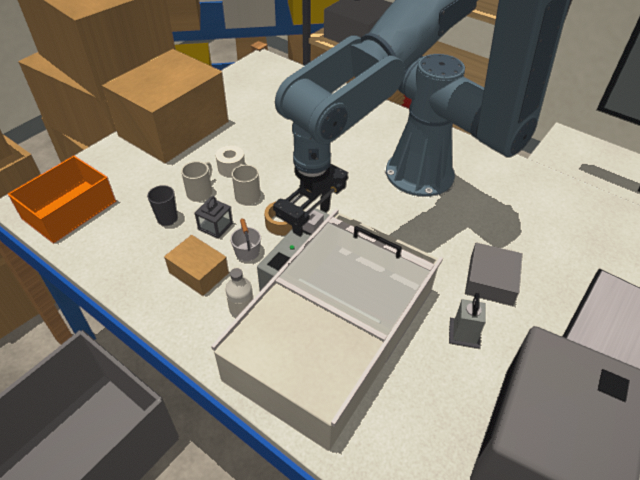

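View pics/side0.png

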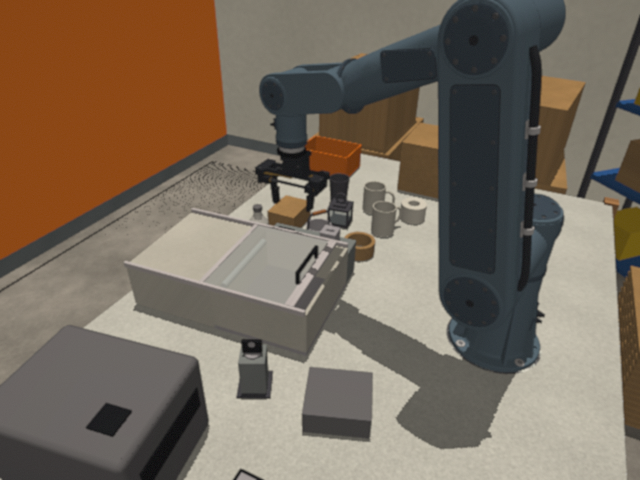

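The scene shows four pieces: mugs at about (197,181) and (246,185), the lantern at (213,217) and the bucket at (246,243). The tape roll is at (277,217), the sanitiser in the centre with its handle at about (377,241), and the key on its post at (470,315). I'll enlarge both regions.

```bash
python3 - <<'E'
import cv2
im=cv2.imread('pics/scene0.png')
cv2.imwrite('pics/c1.png',cv2.resize(im[140:290,140:340],None,fx=4,fy=4,interpolation=2))
cv2.imwrite('pics/c2.png',cv2.resize(im[200:350,320:520],None,fx=4,fy=4,interpolation=2))
E
```

```text
(no output)
```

View pics/c1.png

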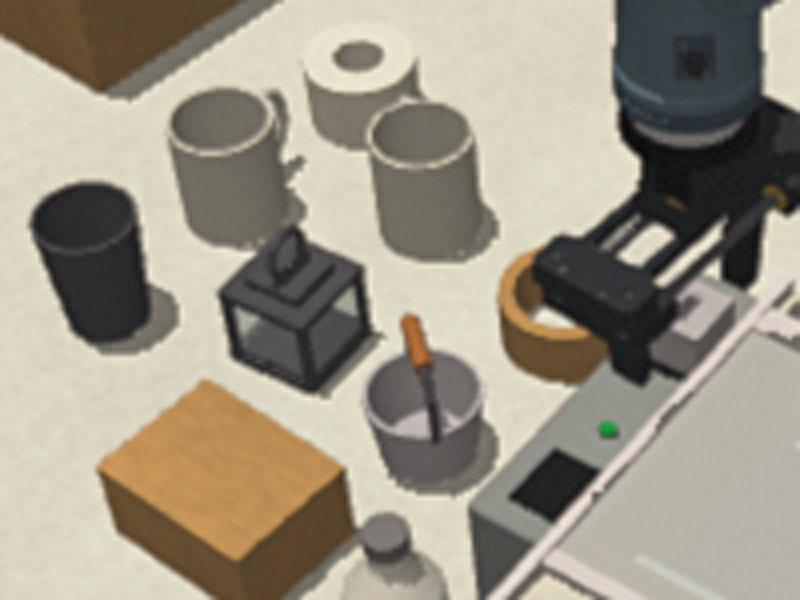

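View pics/c2.png

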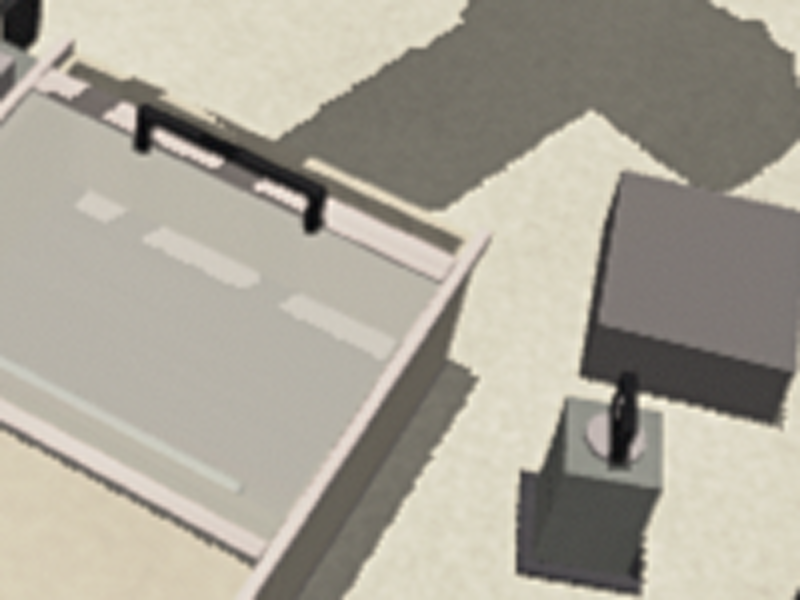

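```bash
python3 - <<'E'
from h import *
def c1(*p): return [(140+u/4,140+v/4) for u,v in p]
def c2(*p): return [(320+u/4,200+v/4) for u,v in p]
h=px('scene',c2((143,112),(322,190)),.173);print('handle',h,h.mean(0),np.degrees(np.arctan2(*(h[0]-h[1])[1::-1])))
print('wall corners',px('scene',c2((75,42),(488,237),(262,555)),.135))
print('post top',px('scene',c2((567,398),(662,410),(658,490),(560,473)),.1),px('scene',c2((617,438)),.105))
print('bow top', px('scene',c2((630,375),(620,465)),[.176,.14]))
print('mugs rim',px('scene',c1((221,121),(421,135)),.095))
print('mug handle A',px('scene',c1((278,97),(298,163)),[.08,.04]))
print('lantern roof',px('scene',c1((220,293),(290,240),(368,268),(303,328)),.074),'ring',px('scene',c1((290,228)),.116))
print('bucket rim',px('scene',c1((425,393)),.06),'grip',px('scene',c1((410,318),(425,368)),.105))
print('tape',px('scene',c1((556,290)),.048),'carton',px('scene',c1((207,380),(345,468),(240,560),(98,468)),.07),'spray',px('scene',c1((387,525)),.15),'tin',px('scene',c1((85,215)),.1),'label',px('scene',c1((360,58)),.06))
print('cases',px('scene',c2((623,172),(800,210),(792,370),(598,325)),.06))
E
```

```text
handle [[0.4721 0.0637 0.173 ]
 [0.4586 0.1854 0.173 ]] [0.46535 0.12455 0.173  ] -83.67014299054242
wall corners [[ 0.4158 -0.0271  0.135 ]
 [ 0.3966  0.2723  0.135 ]
 [ 0.6735  0.2844  0.135 ]]
post top [[0.449  0.3611 0.1   ]
 [0.4219 0.4098 0.1   ]
 [0.4755 0.4327 0.1   ]
 [0.4998 0.3825 0.1   ]] [[0.4608 0.3983 0.105 ]]
bow top [[0.4729 0.3943 0.176 ]
 [0.5038 0.4125 0.14  ]]
mugs rim [[ 0.5082 -0.4835  0.095 ]
 [ 0.4279 -0.357   0.095 ]]
mug handle A [[ 0.4508 -0.4848  0.08  ]
 [ 0.4661 -0.4554  0.04  ]]
lantern roof [[ 0.6221 -0.3704  0.074 ]
 [ 0.5536 -0.3704  0.074 ]
 [ 0.54   -0.3068  0.074 ]
 [ 0.6107 -0.3009  0.074 ]] ring [[ 0.5733 -0.3432  0.116 ]]
bucket rim [[ 0.5949 -0.2035  0.06  ]] grip [[ 0.5788 -0.2269  0.105 ]
 [ 0.6065 -0.1878  0.105 ]]
tape [[ 0.4552 -0.206   0.048 ]] carton [[ 0.6831 -0.32    0.07  ]
 [ 0.6821 -0.1926  0.07  ]
 [ 0.7774 -0.1913  0.07  ]
 [ 0.7809 -0.3184  0.07  ]] spray [[ 0.7427 -0.088   0.15  ]] tin [[ 0.6421 -0.4793  0.1   ]] label [[ 0.3612 -0.4877  0.06  ]]
cases [[0.2229 0.2973 0.06  ]
 [0.1806 0.4064 0.06  ]
 [0.3104 0.4562 0.06  ]
 [0.3534 0.3436 0.06  ]]
```

View pics/wrist0.png

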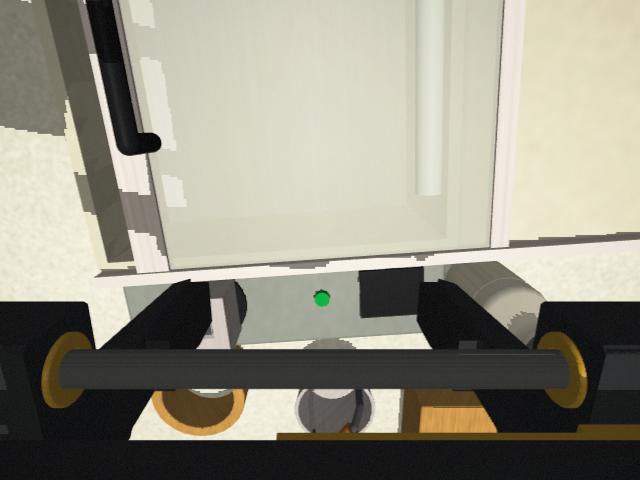

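Emit:
step_arm --targets '[{"tx": -0.03, "ty": 0.035, "tz": 0.02}, {"tx": -0.03, "ty": 0.035, "tz": 0.02}, {"tx": -0.03, "ty": 0.035, "tz": 0.02}, {"tx": -0.02, "ty": 0.02, "tz": 0.02}, {"az": 0.06}]'

```text
validation failed for argument at $.ta...
```

```bash
python3 - <<'E'
from h import *
o,im=snap('wrist','w1');print(o['tool_pos'],o['tcp_rot'].round(3))
E
```

```text
[5.74597406e-01 8.99004190e-05 2.38035069e-01] [[ 0.     1.    -0.001]
 [ 1.    -0.     0.   ]
 [ 0.    -0.001 -1.   ]]
```

View pics/w1.png

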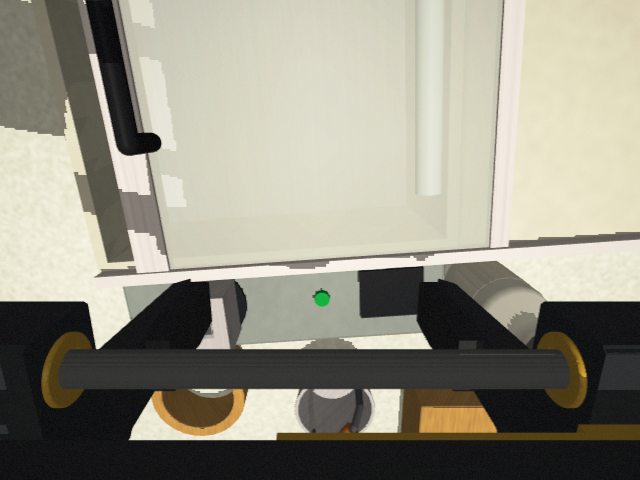

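Wrist view (TCP at start pose): the -y wall top runs from (97,276) to (640,236), the far wall from (493,245) to (524,0), and the handle's end is at (130,143). The green lamp is at (321,298) and the grey key barrel at about (212,310). Every row needs all its fields, so I'll retry with them filled in.

Emit:
step_arm --targets '[{"ax": 0, "ay": 0, "az": 0, "tx": -0.03, "ty": 0.035, "tz": 0.02, "grip": 1}, {"ax": 0, "ay": 0, "az": 0, "tx": -0.03, "ty": 0.035, "tz": 0.02, "grip": 1}, {"ax": 0, "ay": 0, "az": 0, "tx": -0.03, "ty": 0.035, "tz": 0.02, "grip": 1}, {"ax": 0, "ay": 0, "az": 0.055, "tx": -0.02, "ty": 0.02, "tz": 0, "grip": 1}, {"ax": 0, "ay": 0, "az": 0, "tx": 0, "ty": 0, "tz": 0, "grip": 1}]'

```text
clock: 0.62
tool_pos: [0.4779, 0.1103, 0.2897]
tcp_rot: [[-0.061, 0.998, 0.001], [0.998, 0.061, 0.001], [0.001, 0.001, -1.0]]
ft_force: [1.0, -0.4, -0.5]
width: 0.0881
finger_force: 0.0
```

```bash
python3 - <<'E'
from h import *
o=dict(tool_pos=np.array([.5746,.0001,.238]),tcp_rot=np.array([[0,1,-.0013],[1,0,0],[0,-.0013,-1]]))
a=px('wrist',[(97,276),(640,236)],.134,o);print('-y wall outer',a,np.arctan2(*(a[1]-a[0])[1::-1]))
b=px('wrist',[(502,245),(532,0)],.132,o);print('far wall',b,np.arctan2(*(b[1]-b[0])[1::-1]))
print('handle end',px('wrist',[(130,143)],.173,o))
a=px('wrist',[(165,270),(118,0)],.141,o);print('cover edge',a)
print('barrel',px('wrist',[(212,345),(237,282),(237,345)],.15,o))
o,im=snap('wrist','w2');print(o['tool_pos'],o['tcp_rot'].round(3)); snap('scene','s2')
a=cv2.imread('pics/s2.png')[120:345,140:440]; cv2.imwrite('pics/s2c.png',cv2.resize(a,None,fx=2.66,fy=2.66,interpolation=2))
E
```

```text
-y wall outer [[ 0.4194 -0.0309  0.134 ]
 [ 0.7996 -0.0009  0.134 ]] 0.07874268870213223
far wall [[ 0.7061 -0.0081  0.132 ]
 [ 0.7028  0.1435  0.132 ]] 1.59256069966314
handle end [[0.4739 0.063  0.173 ]]
cover edge [[ 0.4714 -0.0235  0.141 ]
 [ 0.4625  0.1408  0.141 ]]
barrel [[ 0.5022 -0.0766  0.15  ]
 [ 0.5226 -0.0286  0.15  ]
 [ 0.5199 -0.0766  0.15  ]]
[0.47787071 0.11033778 0.28965211] [[-0.061  0.998  0.001]
 [ 0.998  0.061  0.001]
 [ 0.001  0.001 -1.   ]]
```

View pics/w2.png

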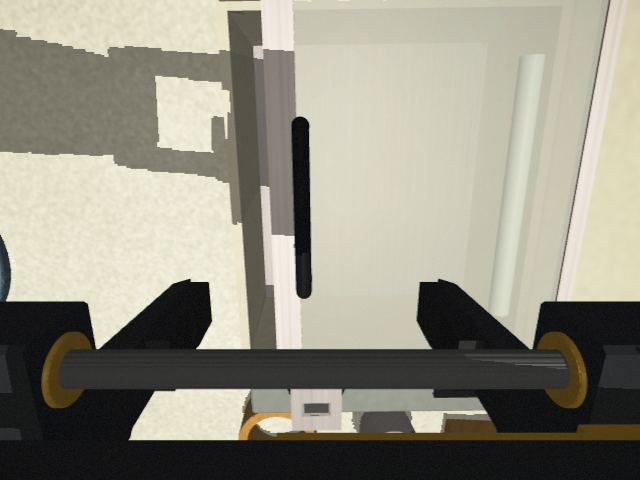

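Here the bar's ends are at (300,122) and (304,294), and the key slot is visible at (316,408). The cover near edge is at about u=293 and the far wall seam runs from (570,300) to (608,0).

```bash
python3 - <<'E'
from h import *
o=dict(tool_pos=np.array([.4779,.1103,.2897]),tcp_rot=manip.get_obs()['tcp_rot'])
a=px('wrist',[(300,122),(304,294)],.173,o);print('handle',a,a.mean(0),(a[0]-a[1])[:2])
print('slot',px('wrist',[(316,408),(304,408),(328,408)],.15,o))
a=px('wrist',[(228,10),(248,420)],.132,o);print('near wall outer',a)
a=px('wrist',[(558,300),(608,0)],.132,o);print('far wall',a)
E
```

```text
handle [[0.4642 0.1841 0.173 ]
 [0.4731 0.0591 0.173 ]] [0.46865 0.1216  0.173  ] [-0.0089  0.125 ]
slot [[ 0.4896 -0.064   0.15  ]
 [ 0.4787 -0.0646  0.15  ]
 [ 0.5005 -0.0634  0.15  ]]
near wall outer [[ 0.4078  0.2582  0.132 ]
 [ 0.4251 -0.0972  0.132 ]]
far wall [[0.6977 0.0469 0.132 ]
 [0.6778 0.2801 0.132 ]]
```

View pics/s2c.png

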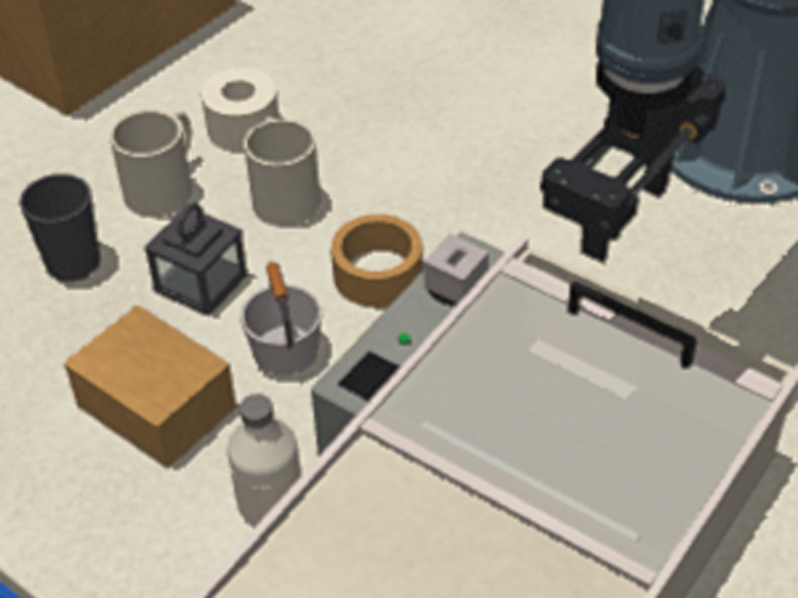

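Emit:
step_arm --targets '[{"ax": 0, "ay": 0, "az": 0, "tx": -0.01, "ty": 0.012, "tz": -0.035, "grip": 1}, {"ax": 0, "ay": 0, "az": 0, "tx": 0, "ty": 0, "tz": -0.035, "grip": 1}, {"ax": 0, "ay": 0, "az": 0, "tx": 0, "ty": 0, "tz": -0.035, "grip": 1}, {"ax": 0, "ay": 0, "az": 0, "tx": 0, "ty": 0, "tz": -0.03, "grip": 1}, {"ax": 0, "ay": 0, "az": 0, "tx": 0, "ty": 0, "tz": 0, "grip": 1}]'

```text
clock: 1.13
tool_pos: [0.4664, 0.1179, 0.1469]
tcp_rot: [[-0.053, 0.999, -0.012], [0.999, 0.053, -0.0], [0.0, -0.012, -1.0]]
ft_force: [-1.2, -0.3, -0.3]
width: 0.0881
finger_force: 0.0
```

Emit:
step_arm --squeeze 15 --targets '[{"ax": 0, "ay": 0, "az": 0, "tx": 0, "ty": 0, "tz": 0, "grip": 0}, {"ax": 0, "ay": 0, "az": 0, "tx": 0, "ty": 0, "tz": 0, "grip": 0}, {"ax": 0, "ay": 0, "az": 0, "tx": 0, "ty": 0, "tz": 0, "grip": 0}, {"ax": 0, "ay": 0, "az": 0, "tx": 0, "ty": 0, "tz": 0, "grip": 0}, {"ax": 0, "ay": 0, "az": 0, "tx": 0, "ty": 0, "tz": 0, "grip": 0}]'

```text
clock: 1.55
tool_pos: [0.4716, 0.119, 0.1551]
tcp_rot: [[-0.055, 0.998, 0.003], [0.998, 0.055, -0.0], [-0.0, 0.003, -1.0]]
ft_force: [0.2, 0.4, -0.3]
width: 0.0567
finger_force: 0.0
```

Emit:
step_arm --targets '[{"ax": 0, "ay": 0, "az": 0, "tx": 0, "ty": 0, "tz": 0, "grip": 0}, {"ax": 0, "ay": 0, "az": 0, "tx": 0, "ty": 0, "tz": 0, "grip": 0}, {"ax": 0, "ay": 0, "az": 0, "tx": 0, "ty": 0, "tz": 0, "grip": 0}, {"ax": 0, "ay": 0, "az": 0, "tx": 0, "ty": 0, "tz": 0, "grip": 0}, {"ax": 0, "ay": 0, "az": 0, "tx": 0, "ty": 0, "tz": 0, "grip": 0}]'

```text
clock: 1.97
tool_pos: [0.4703, 0.1191, 0.1535]
tcp_rot: [[-0.055, 0.998, -0.0], [0.998, 0.055, -0.0], [-0.0, -0.0, -1.0]]
ft_force: [-0.7, 0.8, 0.7]
width: 0.0239
finger_force: 0.0
```

Emit:
step_arm --targets '[{"ax": 0, "ay": 0, "az": 0, "tx": 0, "ty": 0, "tz": 0, "grip": 0}, {"ax": 0, "ay": 0, "az": 0, "tx": 0, "ty": 0, "tz": 0, "grip": 0}, {"ax": 0, "ay": 0, "az": 0, "tx": 0, "ty": 0, "tz": 0, "grip": 0}]'

```text
clock: 2.22
tool_pos: [0.4701, 0.1191, 0.1534]
tcp_rot: [[-0.055, 0.998, -0.001], [0.998, 0.055, -0.0], [0.0, -0.001, -1.0]]
ft_force: [-1.4, -0.0, 1.4]
width: 0.011
finger_force: 14.7
```

Emit:
step_arm --targets '[{"ax": 0, "ay": 0, "az": 0, "tx": 0.015, "ty": 0.001, "tz": 0, "grip": 0}, {"ax": 0, "ay": 0, "az": 0, "tx": 0.015, "ty": 0.001, "tz": 0, "grip": 0}, {"ax": 0, "ay": 0, "az": 0, "tx": 0.015, "ty": 0.001, "tz": 0, "grip": 0}, {"ax": 0, "ay": 0, "az": 0, "tx": 0.015, "ty": 0.001, "tz": 0, "grip": 0}]'

```text
clock: 2.55
tool_pos: [0.5302, 0.1237, 0.1532]
tcp_rot: [[-0.055, 0.998, -0.002], [0.998, 0.055, 0.001], [0.001, -0.002, -1.0]]
ft_force: [-3.1, 2.9, 2.9]
width: 0.0109
finger_force: 14.6
```

Emit:
step_arm --targets '[{"ax": 0, "ay": 0, "az": 0, "tx": 0.025, "ty": 0.0015, "tz": 0, "grip": 0}, {"ax": 0, "ay": 0, "az": 0, "tx": 0.025, "ty": 0.0015, "tz": 0, "grip": 0}, {"ax": 0, "ay": 0, "az": 0, "tx": 0.025, "ty": 0.0015, "tz": 0, "grip": 0}, {"ax": 0, "ay": 0, "az": 0, "tx": 0.025, "ty": 0.0015, "tz": 0, "grip": 0}, {"ax": 0, "ay": 0, "az": 0, "tx": 0.02, "ty": 0.001, "tz": 0, "grip": 0}]'

```text
clock: 2.97
tool_pos: [0.6509, 0.1327, 0.1532]
tcp_rot: [[-0.056, 0.998, -0.002], [0.998, 0.056, 0.004], [0.004, -0.001, -1.0]]
ft_force: [-5.4, 9.4, 5.1]
width: 0.0106
finger_force: 14.4
```

Emit:
step_arm --targets '[{"ax": 0, "ay": 0, "az": 0, "tx": 0.01, "ty": 0.0005, "tz": 0, "grip": 0}, {"ax": 0, "ay": 0, "az": 0, "tx": 0.005, "ty": 0, "tz": 0, "grip": 0}, {"ax": 0, "ay": 0, "az": 0, "tx": 0.004, "ty": 0, "tz": 0, "grip": 0}, {"ax": 0, "ay": 0, "az": 0, "tx": 0, "ty": 0, "tz": 0, "grip": 0}]'

```text
clock: 3.3
tool_pos: [0.6698, 0.1341, 0.1533]
tcp_rot: [[-0.056, 0.998, 0.0], [0.998, 0.056, 0.005], [0.005, 0.001, -1.0]]
ft_force: [1.3, 10.8, 0.1]
width: 0.0104
finger_force: 14.8
```

Emit:
step_arm --targets '[{"ax": 0, "ay": 0, "az": 0, "tx": 0.005, "ty": 0.001, "tz": 0, "grip": 0}, {"ax": 0, "ay": 0, "az": 0, "tx": 0.004, "ty": 0.001, "tz": 0, "grip": 0}, {"ax": 0, "ay": 0, "az": 0, "tx": 0.004, "ty": 0.0005, "tz": 0, "grip": 0}, {"ax": 0, "ay": 0, "az": 0, "tx": 0.002, "ty": 0, "tz": 0, "grip": 0}]'

```text
clock: 3.63
tool_pos: [0.6815, 0.135, 0.1531]
tcp_rot: [[-0.056, 0.998, -0.008], [0.998, 0.056, 0.002], [0.002, -0.008, -1.0]]
ft_force: [-19.6, 4.5, 11.2]
width: 0.0105
finger_force: 13.8
```

Emit:
step_arm --targets '[{"ax": 0, "ay": 0, "az": 0, "tx": 0.003, "ty": 0, "tz": 0, "grip": 0}, {"ax": 0, "ay": 0, "az": 0, "tx": 0.003, "ty": 0, "tz": 0, "grip": 0}, {"ax": 0, "ay": 0, "az": 0, "tx": 0, "ty": 0, "tz": 0, "grip": 0}]'

```text
clock: 3.88
tool_pos: [0.6838, 0.1351, 0.1528]
tcp_rot: [[-0.057, 0.998, -0.017], [0.998, 0.057, 0.001], [0.002, -0.017, -1.0]]
ft_force: [-29.5, 2.7, 17.2]
width: 0.0154
finger_force: 13.4
```

Emit:
step_arm --targets '[{"ax": 0, "ay": 0, "az": 0, "tx": -0.007, "ty": 0, "tz": 0, "grip": 0.3}, {"ax": 0, "ay": 0, "az": 0, "tx": 0, "ty": 0, "tz": 0, "grip": 0.5}, {"ax": 0, "ay": 0, "az": 0, "tx": 0, "ty": 0, "tz": 0, "grip": 0.5}, {"ax": 0, "ay": 0, "az": 0, "tx": 0, "ty": 0, "tz": 0.02, "grip": 0.5}, {"ax": 0, "ay": 0, "az": 0, "tx": 0, "ty": 0, "tz": 0.03, "grip": 0.5}]'

```text
clock: 4.3
tool_pos: [0.6816, 0.1327, 0.1997]
tcp_rot: [[-0.054, 0.998, -0.007], [0.999, 0.054, -0.0], [0.0, -0.007, -1.0]]
ft_force: [-0.3, 0.8, 0.3]
width: 0.0439
finger_force: 0.0
```

Emit:
step_arm --targets '[{"ax": 0, "ay": 0, "az": 0, "tx": -0.02, "ty": -0.01, "tz": 0.035, "grip": 1}, {"ax": 0, "ay": 0, "az": 0, "tx": -0.02, "ty": -0.02, "tz": 0.035, "grip": 1}, {"ax": 0, "ay": 0, "az": 0, "tx": -0.015, "ty": -0.025, "tz": 0.03, "grip": 1}, {"ax": 0, "ay": 0, "az": 0, "tx": -0.015, "ty": -0.03, "tz": 0.025, "grip": 1}, {"ax": 0, "ay": 0, "az": 0, "tx": -0.01, "ty": -0.035, "tz": 0.02, "grip": 1}]'

```text
clock: 4.72
tool_pos: [0.6049, 0.0145, 0.3488]
tcp_rot: [[-0.057, 0.998, 0.004], [0.998, 0.057, -0.0], [-0.001, 0.004, -1.0]]
ft_force: [0.5, -1.1, 0.4]
width: 0.0755
finger_force: 0.0
```

Emit:
step_arm --targets '[{"ax": 0, "ay": 0, "az": -0.06, "tx": -0.01, "ty": -0.037, "tz": 0.02, "grip": 1}, {"ax": 0, "ay": 0, "az": 0, "tx": -0.01, "ty": -0.037, "tz": 0.02, "grip": 1}, {"ax": 0, "ay": 0, "az": 0, "tx": -0.01, "ty": -0.037, "tz": 0.01, "grip": 1}, {"ax": 0, "ay": 0, "az": 0, "tx": -0.01, "ty": -0.037, "tz": 0, "grip": 1}, {"ax": 0, "ay": 0, "az": 0, "tx": -0.01, "ty": -0.037, "tz": 0, "grip": 1}]'

```text
clock: 5.13
tool_pos: [0.5557, -0.1699, 0.3959]
tcp_rot: [[0.005, 1.0, 0.003], [1.0, -0.005, -0.002], [-0.002, 0.003, -1.0]]
ft_force: [0.9, -0.1, -0.8]
width: 0.0881
finger_force: 0.0
```

Emit:
step_arm --targets '[{"ax": 0, "ay": 0, "az": 0, "tx": -0.01, "ty": -0.037, "tz": 0, "grip": 1}, {"ax": 0, "ay": 0, "az": 0, "tx": -0.01, "ty": -0.037, "tz": 0, "grip": 1}, {"ax": 0, "ay": 0, "az": 0, "tx": 0, "ty": -0.037, "tz": 0, "grip": 1}, {"ax": 0, "ay": 0, "az": 0, "tx": 0, "ty": -0.037, "tz": 0, "grip": 1}, {"ax": 0, "ay": 0, "az": 0, "tx": 0, "ty": -0.037, "tz": 0, "grip": 1}]'

```text
clock: 5.55
tool_pos: [0.5355, -0.3551, 0.3946]
tcp_rot: [[0.006, 1.0, 0.001], [1.0, -0.006, -0.001], [-0.001, 0.001, -1.0]]
ft_force: [1.1, -0.1, 0.8]
width: 0.0882
finger_force: 0.0
```

Emit:
step_arm --targets '[{"ax": 0, "ay": 0, "az": 0, "tx": 0, "ty": -0.037, "tz": 0, "grip": 1}, {"ax": 0, "ay": 0, "az": 0, "tx": 0, "ty": -0.037, "tz": 0, "grip": 1}, {"ax": 0, "ay": 0, "az": 0, "tx": 0, "ty": 0, "tz": 0, "grip": 1}, {"ax": 0, "ay": 0, "az": 0, "tx": 0, "ty": 0, "tz": 0, "grip": 1}]'

```text
clock: 5.88
tool_pos: [0.535, -0.4291, 0.3926]
tcp_rot: [[0.009, 1.0, -0.001], [1.0, -0.009, 0.001], [0.001, -0.001, -1.0]]
ft_force: [-0.4, 1.3, -0.9]
width: 0.088
finger_force: 0.0
```

```bash
python3 - <<'E'
from h import *
o,im=snap('wrist','w3');print(o['tool_pos'],o['tcp_rot'].round(4).tolist())
print(px('scene',[(457/2.66+140,258/2.66+120)],.15))
E
```

```text
[ 0.53498704 -0.4290791   0.39256807] [[0.0086, 1.0, -0.001], [1.0, -0.0086, 0.0012], [0.0012, -0.001, -1.0]]
[[ 0.4913 -0.0594  0.15  ]]
```

View pics/w3.png

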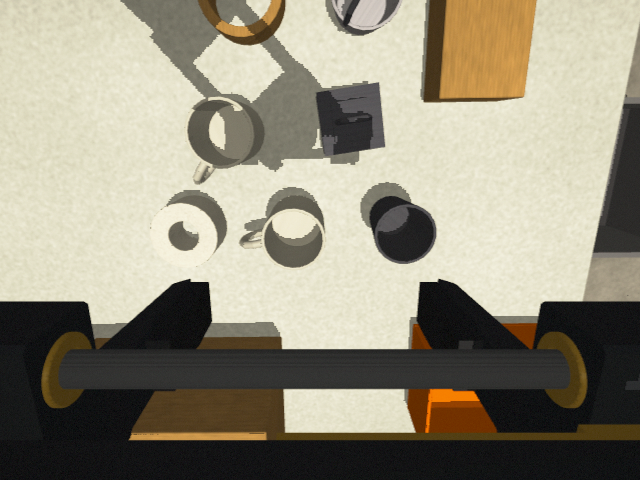

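```bash
python3 - <<'E'
import cv2
a=cv2.imread('pics/w3.png')[70:275,170:440]; cv2.imwrite('pics/w3c.png',cv2.resize(a,None,fx=2.9,fy=2.9,interpolation=2))
E
```

```text
(no output)
```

View pics/w3c.png

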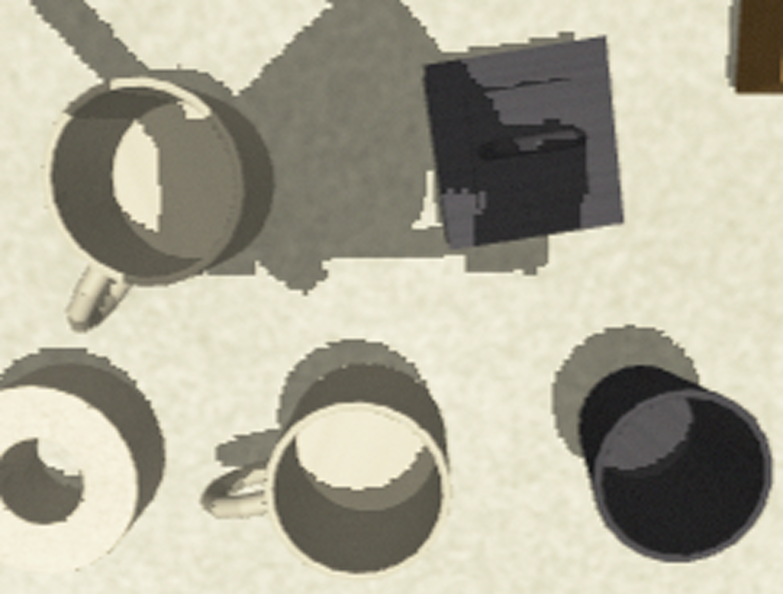

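```bash
cat >> h.py <<'E'
bc=np.array([.5366,.1245]);bt=.075
def bay(x,y): return (bc+R.from_euler('z',bt).as_matrix()[:2,:2]@[x,y]).round(4)
E
python3 - <<'E'
from h import *
o=dict(tool_pos=np.array([.53499,-.42908,.39257]),tcp_rot=np.array([[0.0086, 1.0, -0.001], [1.0, -0.0086, 0.0012], [0.0012, -0.001, -1.0]]))
c=lambda *p:[(170+u/2.9,70+v/2.9) for u,v in p]
print('B',px('wrist',c((146,180),(48,180),(243,180),(146,77),(146,284)),.095,o),'tip',px('wrist',c((85,322)),.05,o))
print('A',px('wrist',c((358,489),(268,489),(448,489),(358,403),(358,575)),.095,o),'tip',px('wrist',c((205,500)),.05,o))
l=px('wrist',c((424,65),(606,38),(623,222),(450,250)),.076,o);print('L',l,l.mean(0));print(px('wrist',c((533,135)),.116,o),px('wrist',c((480,150),(585,133)),.1,o))
print('tape',px('wrist',[(242,0),(242,43)],.048,o))
for q in((.055,.07),(.055,-.07),(-.06,.07),(-.06,-.07)):print(q,bay(*q))
E
```

```text
B [[ 0.4287 -0.3623  0.095 ]
 [ 0.3903 -0.362   0.095 ]
 [ 0.4667 -0.3626  0.095 ]
 [ 0.4316 -0.3243  0.095 ]
 [ 0.4256 -0.4026  0.095 ]] tip [[ 0.386  -0.4237  0.05  ]]
A [[ 0.5089 -0.4892  0.095 ]
 [ 0.4708 -0.4889  0.095 ]
 [ 0.5471 -0.4895  0.095 ]
 [ 0.5098 -0.452   0.095 ]
 [ 0.508  -0.5281  0.095 ]] tip [[ 0.4345 -0.5073  0.05  ]]
L [[ 0.5381 -0.3193  0.076 ]
 [ 0.61   -0.3098  0.076 ]
 [ 0.6198 -0.3807  0.076 ]
 [ 0.5484 -0.3915  0.076 ]] [ 0.579075 -0.350325  0.076   ]
[[ 0.5779 -0.3472  0.116 ]] [[ 0.5593 -0.3521  0.1   ]
 [ 0.5994 -0.3462  0.1   ]]
tape [[ 0.4536 -0.2166  0.048 ]
 [ 0.4508 -0.2614  0.048 ]]
(0.055, 0.07) [0.5862 0.1984]
(0.055, -0.07) [0.5967 0.0588]
(-0.06, 0.07) [0.4715 0.1898]
(-0.06, -0.07) [0.482  0.0502]
```

The image shows mug B's rim at full-image (220,132) with its handle to the lower left. Mug A's rim is at (293,239) with its handle to the left, and the lantern roof is centred at about (351,120) with its ring running along x. I'll take the lantern first.

Emit:
step_arm --targets '[{"ax": 0, "ay": 0, "az": -0.1185, "tx": 0.0035, "ty": 0.0068, "tz": -0.012, "grip": 1}, {"ax": 0, "ay": 0, "az": -0.1185, "tx": 0.0035, "ty": 0.0068, "tz": -0.012, "grip": 1}, {"ax": 0, "ay": 0, "az": -0.1185, "tx": 0.0035, "ty": 0.0068, "tz": -0.012, "grip": 1}, {"ax": 0, "ay": 0, "az": -0.1185, "tx": 0.0035, "ty": 0.0068, "tz": -0.012, "grip": 1}]'

```text
clock: 6.27
tool_pos: [0.5505, -0.3975, 0.3467]
tcp_rot: [[0.465, 0.886, 0.001], [0.886, -0.465, -0.001], [-0.0, 0.002, -1.0]]
ft_force: [-1.0, 0.3, 0.1]
width: 0.088
finger_force: 0.0
```

Emit:
step_arm --targets '[{"ax": 0, "ay": 0, "az": -0.1185, "tx": 0.0035, "ty": 0.0068, "tz": -0.012, "grip": 1}, {"ax": 0, "ay": 0, "az": -0.1185, "tx": 0.0035, "ty": 0.0068, "tz": -0.012, "grip": 1}, {"ax": 0, "ay": 0, "az": -0.1185, "tx": 0.0035, "ty": 0.0068, "tz": -0.012, "grip": 1}, {"ax": 0, "ay": 0, "az": -0.1185, "tx": 0.0035, "ty": 0.0068, "tz": -0.012, "grip": 1}]'

```text
clock: 6.6
tool_pos: [0.5645, -0.3701, 0.2987]
tcp_rot: [[0.817, 0.576, 0.001], [0.576, -0.817, -0.001], [0.001, 0.001, -1.0]]
ft_force: [0.5, -0.0, 0.2]
width: 0.0884
finger_force: 0.0
```

Emit:
step_arm --targets '[{"ax": 0, "ay": 0, "az": -0.1185, "tx": 0.0035, "ty": 0.0068, "tz": -0.012, "grip": 1}, {"ax": 0, "ay": 0, "az": -0.1185, "tx": 0.0035, "ty": 0.0068, "tz": -0.012, "grip": 1}, {"ax": 0, "ay": 0, "az": -0.1185, "tx": 0.0035, "ty": 0.0068, "tz": -0.012, "grip": 1}, {"ax": 0, "ay": 0, "az": -0.1185, "tx": 0.0035, "ty": 0.0068, "tz": -0.012, "grip": 1}]'

```text
clock: 6.93
tool_pos: [0.5785, -0.3429, 0.2507]
tcp_rot: [[0.99, 0.139, 0.001], [0.139, -0.99, -0.001], [0.001, 0.001, -1.0]]
ft_force: [0.4, 0.4, -0.1]
width: 0.0881
finger_force: 0.0
```

Emit:
step_arm --targets '[{"ax": 0, "ay": 0, "az": 0, "tx": 0, "ty": 0, "tz": 0, "grip": 1}, {"ax": 0, "ay": 0, "az": 0, "tx": 0, "ty": 0, "tz": 0, "grip": 1}, {"ax": 0, "ay": 0, "az": 0, "tx": 0, "ty": 0, "tz": 0, "grip": 1}]'

```text
clock: 7.18
tool_pos: [0.5782, -0.3447, 0.2517]
tcp_rot: [[0.989, 0.148, 0.001], [0.148, -0.989, -0.001], [0.001, 0.001, -1.0]]
ft_force: [-0.5, 0.5, 0.5]
width: 0.0878
finger_force: 0.0
```

```bash
python3 - <<'E'
from h import *
o,im=snap('wrist','w4');print(o['tool_pos'],o['tcp_rot'].round(4).tolist())
print(proj('wrist',[[.5779,-.3472,.116],o['tool_pos']],o))
E
```

```text
[ 0.57820552 -0.34465623  0.25165582] [[0.989, 0.1478, 0.0013], [0.1478, -0.989, -0.0013], [0.0011, 0.0015, -1.0]]
[[316.9 223.6]
 [314.2 300.4]]
```

View pics/w4.png

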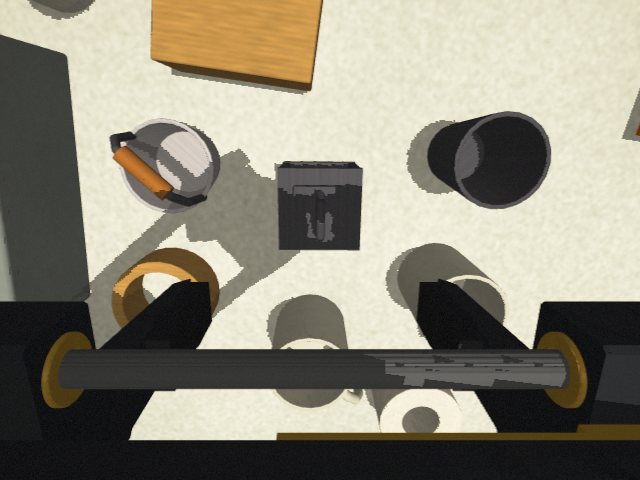

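The lantern's ring is at (320,187–243) and its roof spans (278–361, 168–249). The bucket's grip runs from (118,152) to (170,193).

```bash
python3 - <<'E'
from h import *
o=manip.get_obs()
l=px('wrist',[(279,168),(362,168),(360,250),(278,248)],.078,o);print(l.mean(0));print(px('wrist',[(320,213)],.105,o))
g=px('wrist',[(118,152),(170,193)],.105,o);print(g,g.mean(0),np.degrees(np.arctan2(*(g[1]-g[0])[1::-1])))
print(px('wrist',[(167,165)],.06,o))
E
```

```text
[ 0.5811   -0.350125  0.078   ]
[[ 0.5841 -0.3494  0.105 ]]
[[ 0.6085 -0.1903  0.105 ]
 [ 0.5827 -0.2307  0.105 ]] [ 0.5956 -0.2105  0.105 ] -122.56286545984176
[[ 0.5974 -0.2111  0.06  ]]
```

Emit:
step_arm --targets '[{"ax": 0, "ay": 0, "az": 0, "tx": 0.003, "ty": -0.005, "tz": -0.035, "grip": 1}, {"ax": 0, "ay": 0, "az": 0, "tx": 0, "ty": 0, "tz": -0.035, "grip": 0.7}, {"ax": 0, "ay": 0, "az": 0, "tx": 0, "ty": 0, "tz": -0.035, "grip": 0.6}, {"ax": 0, "ay": 0, "az": 0, "tx": 0, "ty": 0, "tz": -0.025, "grip": 0.5}, {"ax": 0, "ay": 0, "az": 0, "tx": 0, "ty": 0, "tz": -0.015, "grip": 0.4}]'

```text
clock: 7.65
tool_pos: [0.5794, -0.3495, 0.1023]
tcp_rot: [[0.99, 0.144, -0.003], [0.145, -0.99, 0.002], [-0.002, -0.003, -1.0]]
ft_force: [-0.3, 0.4, -0.3]
width: 0.0641
finger_force: 0.0
```

Emit:
step_arm --targets '[{"ax": 0, "ay": 0, "az": 0, "tx": 0, "ty": 0, "tz": -0.01, "grip": 0.4}, {"ax": 0, "ay": 0, "az": 0, "tx": 0, "ty": 0, "tz": -0.005, "grip": 0.3}, {"ax": 0, "ay": 0, "az": 0, "tx": 0, "ty": 0, "tz": 0, "grip": 0.2}, {"ax": 0, "ay": 0, "az": 0, "tx": 0, "ty": 0, "tz": 0, "grip": 0}, {"ax": 0, "ay": 0, "az": 0, "tx": 0, "ty": 0, "tz": 0, "grip": 0}]'

```text
clock: 8.07
tool_pos: [0.5818, -0.3509, 0.0924]
tcp_rot: [[0.99, 0.144, 0.003], [0.144, -0.99, -0.002], [0.002, 0.003, -1.0]]
ft_force: [0.5, 0.3, -0.0]
width: 0.0302
finger_force: 0.0
```

Emit:
step_arm --squeeze 30 --targets '[{"ax": 0, "ay": 0, "az": 0, "tx": 0, "ty": 0, "tz": 0, "grip": 0}, {"ax": 0, "ay": 0, "az": 0, "tx": 0, "ty": 0, "tz": 0, "grip": 0}, {"ax": 0, "ay": 0, "az": 0, "tx": 0, "ty": 0, "tz": 0, "grip": 0}, {"ax": 0, "ay": 0, "az": 0, "tx": 0, "ty": 0, "tz": 0, "grip": 0}, {"ax": 0, "ay": 0, "az": 0, "tx": 0, "ty": 0, "tz": 0, "grip": 0}]'

```text
clock: 8.48
tool_pos: [0.5809, -0.3499, 0.0908]
tcp_rot: [[0.99, 0.143, 0.0], [0.143, -0.99, -0.0], [0.0, 0.0, -1.0]]
ft_force: [-0.6, 1.4, 3.6]
width: 0.0047
finger_force: 29.2
```

Emit:
step_arm --targets '[{"ax": 0, "ay": 0, "az": 0, "tx": 0, "ty": 0, "tz": 0.015, "grip": 0}, {"ax": 0, "ay": 0, "az": 0, "tx": 0, "ty": 0, "tz": 0.03, "grip": 0}, {"ax": 0, "ay": 0, "az": 0, "tx": 0, "ty": 0, "tz": 0.035, "grip": 0}, {"ax": 0, "ay": 0, "az": 0, "tx": 0, "ty": 0, "tz": 0.035, "grip": 0}, {"ax": 0, "ay": 0, "az": 0, "tx": 0, "ty": 0.01, "tz": 0.035, "grip": 0}]'

```text
clock: 8.9
tool_pos: [0.58, -0.3411, 0.242]
tcp_rot: [[0.99, 0.142, -0.001], [0.142, -0.99, -0.001], [-0.001, 0.001, -1.0]]
ft_force: [1.3, -0.3, -1.7]
width: 0.0046
finger_force: 29.7
```

Emit:
step_arm --targets '[{"ax": 0, "ay": 0, "az": 0.03, "tx": 0.003, "ty": 0.02, "tz": 0.03, "grip": 0}, {"ax": 0, "ay": 0, "az": 0.03, "tx": 0.003, "ty": 0.03, "tz": 0.015, "grip": 0}, {"ax": 0, "ay": 0, "az": 0, "tx": 0.003, "ty": 0.035, "tz": 0, "grip": 0}, {"ax": 0, "ay": 0, "az": 0, "tx": 0.003, "ty": 0.035, "tz": 0, "grip": 0}, {"ax": 0, "ay": 0, "az": 0, "tx": 0.003, "ty": 0.035, "tz": 0, "grip": 0}]'

```text
clock: 9.32
tool_pos: [0.5954, -0.1836, 0.2863]
tcp_rot: [[0.979, 0.202, 0.001], [0.202, -0.979, -0.0], [0.001, 0.001, -1.0]]
ft_force: [1.3, -0.9, -2.4]
width: 0.0052
finger_force: 29.7
```

Emit:
step_arm --targets '[{"ax": 0, "ay": 0, "az": 0, "tx": 0.003, "ty": 0.035, "tz": 0, "grip": 0}, {"ax": 0, "ay": 0, "az": 0, "tx": 0.001, "ty": 0.035, "tz": 0, "grip": 0}, {"ax": 0, "ay": 0, "az": 0, "tx": 0, "ty": 0.035, "tz": 0, "grip": 0}, {"ax": 0, "ay": 0, "az": 0, "tx": 0, "ty": 0.035, "tz": 0, "grip": 0}, {"ax": 0, "ay": 0, "az": 0, "tx": 0, "ty": 0.035, "tz": 0, "grip": 0}]'

```text
clock: 9.73
tool_pos: [0.5991, -0.0083, 0.2857]
tcp_rot: [[0.979, 0.202, -0.0], [0.202, -0.979, -0.0], [-0.0, 0.0, -1.0]]
ft_force: [0.4, 0.4, -2.3]
width: 0.0049
finger_force: 29.7
```

Emit:
step_arm --targets '[{"ax": 0, "ay": 0, "az": 0, "tx": 0, "ty": 0.03, "tz": 0, "grip": 0}, {"ax": 0, "ay": 0, "az": 0, "tx": 0, "ty": 0.025, "tz": 0, "grip": 0}, {"ax": 0, "ay": 0, "az": 0, "tx": 0, "ty": 0.014, "tz": 0, "grip": 0}, {"ax": 0, "ay": 0, "az": 0, "tx": 0, "ty": 0, "tz": 0, "grip": 0}, {"ax": 0, "ay": 0, "az": 0, "tx": 0, "ty": 0, "tz": 0, "grip": 0}]'

```text
clock: 10.15
tool_pos: [0.5996, 0.0591, 0.2854]
tcp_rot: [[0.979, 0.204, -0.0], [0.204, -0.979, -0.001], [-0.0, 0.001, -1.0]]
ft_force: [-0.2, -0.5, -2.9]
width: 0.0049
finger_force: 29.7
```

```bash
python3 - <<'E'
from h import *
o,im=snap('wrist','w5');snap('scene','s5');print(o['tool_pos'],o['width'],o['finger_force'],o['ft_force'].round(1))
E
```

```text
[0.59960226 0.05906469 0.28540327] 0.0049171129282333 29.711618688033923 [-0.2 -0.5 -2.9]
```

View pics/w5.png

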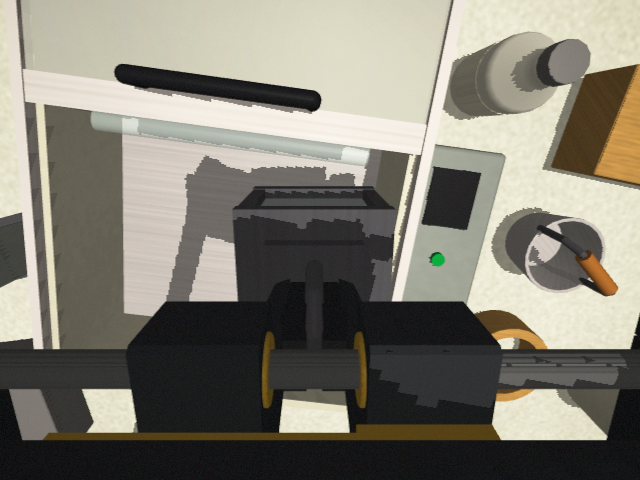

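```bash
python3 - <<'E'
from h import *
o5=manip.get_obs()
t=.061
o2=dict(tool_pos=np.array([.4779,.1103,.2897]),tcp_rot=np.array([[-.061,.998,.001],[.998,.061,.001],[.001,.001,-1]]))
def ray(o,p):
    K,Rc,c=cam('wrist',o);d=Rc@np.linalg.inv(K)@[*p,1];return c,d/np.linalg.norm(d)
for p,q in(((533,57),(95,120)),((500,313),(366,156))):
    (a,d),(b,e)=ray(o2,p),ray(o5,q)
    s=np.linalg.lstsq(np.c_[d,-e],b-a,rcond=None)[0];print(a+d*s[0],b+e*s[1])
print('handle',px('wrist',[(120,72),(317,100)],.173,o5))
# floor inner corners & walls
print('wall tops: +y inner',px('wrist',[(28,100),(45,350)],.132,o5),'-y',px('wrist',[(430,150),(395,300)],.132,o5),'far',px('wrist',[(30,100),(420,150)],.132,o5))
B=R.from_euler('z',bt).as_matrix()[:2,:2]
for z in(.012,.1): print(z,(px('wrist',[(125,110),(125,312),(363,152)],z,o5)[:,:2]-bc)@B)
E
```

```text
[0.63935734 0.24343717 0.11855077] [0.63926314 0.24326993 0.11846839]
[0.65581972 0.02661007 0.12071943] [0.65555876 0.02613212 0.12080192]
handle [[0.6771 0.1993 0.173 ]
 [0.686  0.0735 0.173 ]]
wall tops: +y inner [[0.6449 0.2856 0.132 ]
 [0.4299 0.2713 0.132 ]] -y [[ 0.6705 -0.0198  0.132 ]
 [ 0.5417 -0.0264  0.132 ]] far [[ 0.6452  0.2842  0.132 ]
 [ 0.669  -0.0122  0.132 ]]
0.012 [[ 0.11985524  0.1377064 ]
 [-0.11834545  0.13996105]
 [ 0.10910438 -0.11880915]]
0.1 [[ 0.12152467  0.09586368]
 [-0.06666903  0.09767006]
 [ 0.1131098  -0.10687573]]
```

Emit:
step_arm --targets '[{"ax": 0, "ay": 0, "az": -0.065, "tx": -0.005, "ty": 0, "tz": -0.02, "grip": 0}, {"ax": 0, "ay": 0, "az": -0.065, "tx": -0.005, "ty": -0.001, "tz": -0.025, "grip": 0}, {"ax": 0, "ay": 0, "az": 0, "tx": 0, "ty": 0, "tz": -0.03, "grip": 0}, {"ax": 0, "ay": 0, "az": 0, "tx": 0, "ty": 0, "tz": -0.03, "grip": 0}, {"ax": 0, "ay": 0, "az": 0, "tx": 0, "ty": 0, "tz": -0.025, "grip": 0}]'

```text
clock: 10.67
tool_pos: [0.5891, 0.0562, 0.1533]
tcp_rot: [[0.997, 0.071, -0.001], [0.071, -0.997, -0.0], [-0.001, 0.0, -1.0]]
ft_force: [-0.5, -0.3, -3.1]
width: 0.005
finger_force: 29.7
```

Emit:
step_arm --targets '[{"ax": 0, "ay": 0, "az": 0, "tx": 0, "ty": 0, "tz": -0.02, "grip": 0}, {"ax": 0, "ay": 0, "az": 0, "tx": 0, "ty": 0, "tz": -0.012, "grip": 0}, {"ax": 0, "ay": 0, "az": 0, "tx": 0, "ty": 0, "tz": -0.008, "grip": 0}, {"ax": 0, "ay": 0, "az": 0, "tx": 0, "ty": 0, "tz": -0.006, "grip": 0}, {"ax": 0, "ay": 0, "az": 0, "tx": 0, "ty": 0, "tz": 0, "grip": 0}]'

```text
clock: 11.08
tool_pos: [0.5897, 0.0575, 0.1088]
tcp_rot: [[0.997, 0.073, -0.001], [0.073, -0.997, -0.0], [-0.001, -0.0, -1.0]]
ft_force: [-0.8, 0.3, -3.1]
width: 0.0047
finger_force: 29.7
```

Emit:
step_arm --targets '[{"ax": 0, "ay": 0, "az": 0, "tx": 0, "ty": 0, "tz": -0.004, "grip": 0}, {"ax": 0, "ay": 0, "az": 0, "tx": 0, "ty": 0, "tz": -0.002, "grip": 0}, {"ax": 0, "ay": 0, "az": 0, "tx": 0, "ty": 0, "tz": -0.001, "grip": 0}, {"ax": 0, "ay": 0, "az": 0, "tx": 0, "ty": 0, "tz": 0, "grip": 0}, {"ax": 0, "ay": 0, "az": 0, "tx": 0, "ty": 0, "tz": 0, "grip": 0}]'

```text
clock: 11.5
tool_pos: [0.5903, 0.0582, 0.1029]
tcp_rot: [[0.997, 0.074, 0.001], [0.074, -0.997, -0.0], [0.001, 0.0, -1.0]]
ft_force: [0.6, 1.0, -0.3]
width: 0.0052
finger_force: 29.6
```

Emit:
step_arm --targets '[{"ax": 0, "ay": 0, "az": 0, "tx": 0, "ty": 0, "tz": 0, "grip": 0.15}, {"ax": 0, "ay": 0, "az": 0, "tx": 0, "ty": 0, "tz": 0, "grip": 0.35}, {"ax": 0, "ay": 0, "az": 0, "tx": 0, "ty": 0, "tz": 0, "grip": 0.35}, {"ax": 0, "ay": 0, "az": 0, "tx": 0, "ty": 0, "tz": 0, "grip": 0.35}, {"ax": 0, "ay": 0, "az": 0, "tx": 0, "ty": 0, "tz": 0.01, "grip": 0.35}]'

```text
clock: 11.92
tool_pos: [0.5883, 0.0581, 0.1107]
tcp_rot: [[0.997, 0.074, -0.004], [0.074, -0.997, 0.0], [-0.004, -0.001, -1.0]]
ft_force: [-0.5, -0.1, -0.6]
width: 0.0309
finger_force: 0.0
```

Emit:
step_arm --targets '[{"ax": 0, "ay": 0, "az": 0, "tx": 0, "ty": 0, "tz": 0.025, "grip": 0.35}, {"ax": 0, "ay": 0, "az": 0, "tx": 0, "ty": 0, "tz": 0.035, "grip": 0.5}, {"ax": 0, "ay": 0, "az": 0.114, "tx": 0, "ty": -0.02, "tz": 0.035, "grip": 0.7}, {"ax": 0, "ay": 0, "az": 0.114, "tx": 0, "ty": -0.03, "tz": 0.02, "grip": 0.7}, {"ax": 0, "ay": 0, "az": 0.114, "tx": 0, "ty": -0.035, "tz": 0.01, "grip": 0.7}]'

```text
clock: 12.33
tool_pos: [0.5915, -0.0269, 0.2427]
tcp_rot: [[0.911, 0.412, 0.007], [0.412, -0.911, -0.001], [0.006, 0.004, -1.0]]
ft_force: [0.8, -0.6, -0.2]
width: 0.0551
finger_force: 0.0
```

Emit:
step_arm --targets '[{"ax": 0, "ay": 0, "az": 0.114, "tx": 0.001, "ty": -0.035, "tz": 0, "grip": 0.7}, {"ax": 0, "ay": 0, "az": 0.114, "tx": 0.001, "ty": -0.035, "tz": 0, "grip": 0.7}, {"ax": 0, "ay": 0, "az": 0.114, "tx": 0.001, "ty": -0.035, "tz": 0, "grip": 0.7}, {"ax": 0, "ay": 0, "az": 0.114, "tx": 0.001, "ty": -0.035, "tz": 0, "grip": 0.7}, {"ax": 0, "ay": 0, "az": 0.114, "tx": 0.001, "ty": -0.03, "tz": 0, "grip": 0.7}]'

```text
clock: 12.75
tool_pos: [0.5945, -0.1993, 0.2383]
tcp_rot: [[0.548, 0.836, 0.001], [0.836, -0.548, -0.001], [-0.0, 0.001, -1.0]]
ft_force: [0.8, 0.8, -0.0]
width: 0.0615
finger_force: 0.0
```

Emit:
step_arm --targets '[{"ax": 0, "ay": 0, "az": 0, "tx": 0.001, "ty": -0.012, "tz": 0, "grip": 0.7}, {"ax": 0, "ay": 0, "az": 0, "tx": 0, "ty": 0, "tz": 0, "grip": 0.7}, {"ax": 0, "ay": 0, "az": 0, "tx": 0, "ty": 0, "tz": 0, "grip": 0.7}, {"ax": 0, "ay": 0, "az": 0, "tx": 0, "ty": 0, "tz": 0, "grip": 0.7}]'

```text
clock: 13.08
tool_pos: [0.5958, -0.2073, 0.2374]
tcp_rot: [[0.553, 0.833, -0.0], [0.833, -0.553, 0.001], [0.001, -0.001, -1.0]]
ft_force: [0.2, 0.6, -0.1]
width: 0.0617
finger_force: 0.0
```

```bash
cat >> h.py <<'E'
def orange(o,im):
    h=cv2.cvtColor(im,cv2.COLOR_RGB2HSV);m=((h[:,:,0]<14)&(h[:,:,1]>165)&(h[:,:,2]>60)).astype(np.uint8)
    n,l,s,c=cv2.connectedComponentsWithStats(m)
    for i in range(1,n):
        if s[i,4]>60:
            pts=np.argwhere(l==i)[:,::-1].astype(np.float32);r=cv2.minAreaRect(pts);b=cv2.boxPoints(r)
            e=b[1]-b[0],b[2]-b[1];k=0 if np.hypot(*e[0])>np.hypot(*e[1]) else 1;q=np.array(r[0])
            P=px('wrist',[q-e[k]/2,q+e[k]/2],.107,o);print('orange',s[i].tolist(),P.mean(0),np.hypot(*(P[1]-P[0])[:2]),np.degrees(np.arctan2(*(P[1]-P[0])[1::-1])))
E
python3 - <<'E'
from h import *
o,im=snap('wrist','w6');s,_=snap('scene','s6');print(o['tool_pos'],o['tcp_rot'].round(3).tolist())
orange(o,im)
E
```

```text
[ 0.59575715 -0.20730467  0.23735879] [[0.553, 0.833, -0.0], [0.833, -0.553, 0.001], [0.001, -0.001, -1.0]]
```

```bash
python3 - <<'E'
from h import *
o=manip.get_obs();im=cv2.imread('pics/w6.png')
q=proj('wrist',[[.5956,-.2095,.11],[.608,-.19,.11],[.583,-.229,.11]],o);print(q)
u,v=q[0].astype(int);h=cv2.cvtColor(im,cv2.COLOR_BGR2HSV);print(h[v,u-16:u+17:4].tolist())
cr=h[v-50:v+50,u-50:u+50];m=(cr[:,:,1]>110)&(cr[:,:,0]<22);print(m.sum(),np.argwhere(m).mean(0) if m.any() else 0)
cv2.imwrite('pics/w6c.png',cv2.resize(im[140:320,200:440],None,fx=3,fy=3))
E
```

```text
[[315.8 228.5]
 [315.3 198.1]
 [316.1 257.7]]
[[12, 25, 104], [13, 21, 110], [14, 138, 85], [14, 195, 98], [14, 183, 103], [16, 216, 97], [15, 187, 90], [16, 21, 183], [23, 22, 91]]
1065 [49.01971831 50.73333333]
```

```bash
sed -i 's/h\[:,:,0\]<14)&(h\[:,:,1\]>165)/h[:,:,0]<19)\&(h[:,:,1]>125)/' h.py; python3 - <<'E'
from h import *
o=manip.get_obs();orange(o,cv2.imread('pics/w6.png')[:,:,::-1].copy())
a=cv2.imread('pics/s2.png').astype(int);b=cv2.imread('pics/s6.png').astype(int)
def chg(name,P,r=14):
    u,v=proj('scene',P)[0].astype(int);print(name,(np.abs(a-b)[v-r:v+r,u-r:u+r].sum(2)>60).mean().round(2),(u,v))
chg('A',[.5087,-.487,.05]);chg('B',[.4285,-.36,.05])
E
```

```text
orange [383, 74, 189, 195, 20775] [ 0.7187  -0.24255  0.107  ] 0.12217221451704964 -88.02991457838573
orange [307, 196, 19, 63, 1046] [ 0.59535 -0.2097   0.107  ] 0.048556873869721066 54.64064222927382
orange [137, 227, 110, 100, 4435] [ 0.49195 -0.18395  0.107  ] 0.091061847115024 -9.162347045721715
A 0.2 (np.int64(196), np.int64(181))
B 0.24 (np.int64(245), np.int64(184))
```

Emit:
step_arm --targets '[{"ax": 0, "ay": 0, "az": -0.03, "tx": 0, "ty": -0.002, "tz": -0.03, "grip": 0.7}, {"ax": 0, "ay": 0, "az": 0, "tx": 0, "ty": 0, "tz": -0.035, "grip": 0.6}, {"ax": 0, "ay": 0, "az": 0, "tx": 0, "ty": 0, "tz": -0.035, "grip": 0.6}, {"ax": 0, "ay": 0, "az": 0, "tx": 0, "ty": 0, "tz": -0.02, "grip": 0.5}, {"ax": 0, "ay": 0, "az": 0, "tx": 0, "ty": 0, "tz": -0.015, "grip": 0.5}]'

```text
clock: 13.6
tool_pos: [0.5944, -0.2084, 0.0992]
tcp_rot: [[0.576, 0.817, -0.004], [0.817, -0.576, 0.002], [-0.0, -0.004, -1.0]]
ft_force: [-0.4, -0.1, -0.0]
width: 0.0445
finger_force: 0.0
```

Emit:
step_arm --targets '[{"ax": 0, "ay": 0, "az": 0, "tx": 0, "ty": 0, "tz": -0.01, "grip": 0.4}, {"ax": 0, "ay": 0, "az": 0, "tx": 0, "ty": 0, "tz": -0.006, "grip": 0.3}, {"ax": 0, "ay": 0, "az": 0, "tx": 0, "ty": 0, "tz": 0, "grip": 0}, {"ax": 0, "ay": 0, "az": 0, "tx": 0, "ty": 0, "tz": 0, "grip": 0}, {"ax": 0, "ay": 0, "az": 0, "tx": 0, "ty": 0, "tz": 0, "grip": 0}]'

```text
clock: 14.02
tool_pos: [0.5966, -0.2111, 0.0877]
tcp_rot: [[0.577, 0.817, 0.002], [0.817, -0.577, -0.001], [0.0, 0.002, -1.0]]
ft_force: [-0.6, 0.8, -0.9]
width: 0.0126
finger_force: 21.7
```

Emit:
step_arm --squeeze 30 --targets '[{"ax": 0, "ay": 0, "az": 0, "tx": 0, "ty": 0, "tz": 0, "grip": 0}, {"ax": 0, "ay": 0, "az": 0, "tx": 0, "ty": 0, "tz": 0, "grip": 0}, {"ax": 0, "ay": 0, "az": 0, "tx": 0, "ty": 0, "tz": 0, "grip": 0}, {"ax": 0, "ay": 0, "az": 0, "tx": 0, "ty": 0, "tz": 0, "grip": 0}, {"ax": 0, "ay": 0, "az": 0, "tx": 0, "ty": 0, "tz": 0, "grip": 0}]'

```text
clock: 14.43
tool_pos: [0.5963, -0.2111, 0.0875]
tcp_rot: [[0.577, 0.817, 0.001], [0.817, -0.577, -0.001], [0.0, 0.002, -1.0]]
ft_force: [-1.8, 2.3, 6.7]
width: 0.0124
finger_force: 29.5
```

Emit:
step_arm --targets '[{"ax": 0, "ay": 0, "az": 0, "tx": 0, "ty": 0, "tz": 0.015, "grip": 0}, {"ax": 0, "ay": 0, "az": 0, "tx": 0, "ty": 0, "tz": 0.03, "grip": 0}, {"ax": 0, "ay": 0, "az": 0, "tx": 0, "ty": 0, "tz": 0.035, "grip": 0}, {"ax": 0, "ay": 0, "az": 0, "tx": 0, "ty": 0, "tz": 0.035, "grip": 0}, {"ax": 0, "ay": 0, "az": 0, "tx": 0, "ty": 0.01, "tz": 0.035, "grip": 0}]'

```text
clock: 14.85
tool_pos: [0.595, -0.2022, 0.2369]
tcp_rot: [[0.578, 0.816, -0.001], [0.816, -0.578, -0.0], [-0.001, -0.001, -1.0]]
ft_force: [0.2, -0.4, -3.5]
width: 0.0124
finger_force: 30.0
```

Emit:
step_arm --targets '[{"ax": 0, "ay": 0, "az": -0.05, "tx": 0, "ty": 0.02, "tz": 0.03, "grip": 0}, {"ax": 0, "ay": 0, "az": -0.11, "tx": 0, "ty": 0.03, "tz": 0.01, "grip": 0}, {"ax": 0, "ay": 0, "az": -0.11, "tx": -0.002, "ty": 0.035, "tz": 0, "grip": 0}, {"ax": 0, "ay": 0, "az": -0.11, "tx": -0.002, "ty": 0.035, "tz": 0, "grip": 0}, {"ax": 0, "ay": 0, "az": -0.11, "tx": -0.002, "ty": 0.035, "tz": 0, "grip": 0}]'

```text
clock: 15.27
tool_pos: [0.5892, -0.0448, 0.276]
tcp_rot: [[0.896, 0.443, -0.0], [0.443, -0.896, -0.0], [-0.0, -0.0, -1.0]]
ft_force: [1.4, 0.1, -3.7]
width: 0.0124
finger_force: 30.0
```

Emit:
step_arm --targets '[{"ax": 0, "ay": 0, "az": -0.11, "tx": -0.002, "ty": 0.035, "tz": 0, "grip": 0}, {"ax": 0, "ay": 0, "az": -0.11, "tx": -0.002, "ty": 0.035, "tz": 0, "grip": 0}, {"ax": 0, "ay": 0, "az": -0.11, "tx": -0.002, "ty": 0.035, "tz": 0, "grip": 0}, {"ax": 0, "ay": 0, "az": -0.06, "tx": -0.002, "ty": 0.035, "tz": 0, "grip": 0}, {"ax": 0, "ay": 0, "az": 0, "tx": -0.001, "ty": 0.035, "tz": 0, "grip": 0}]'

```text
clock: 15.68
tool_pos: [0.5799, 0.1306, 0.2756]
tcp_rot: [[0.997, 0.072, -0.001], [0.072, -0.997, -0.0], [-0.001, 0.0, -1.0]]
ft_force: [0.1, 0.1, -2.0]
width: 0.0124
finger_force: 30.0
```

Emit:
step_arm --targets '[{"ax": 0, "ay": 0, "az": 0, "tx": 0, "ty": 0.03, "tz": 0, "grip": 0}, {"ax": 0, "ay": 0, "az": 0, "tx": 0, "ty": 0.025, "tz": 0, "grip": 0}, {"ax": 0, "ay": 0, "az": 0, "tx": 0, "ty": 0.016, "tz": 0, "grip": 0}, {"ax": 0, "ay": 0, "az": 0, "tx": 0, "ty": 0, "tz": 0, "grip": 0}, {"ax": 0, "ay": 0, "az": 0, "tx": 0, "ty": 0, "tz": 0, "grip": 0}]'

```text
clock: 16.1
tool_pos: [0.5802, 0.2006, 0.2754]
tcp_rot: [[0.997, 0.078, -0.001], [0.078, -0.997, -0.001], [-0.001, 0.001, -1.0]]
ft_force: [-0.1, -1.0, -3.1]
width: 0.0125
finger_force: 30.0
```

```bash
python3 - <<'E'
from h import *
o,im=snap('wrist','w7');snap('scene','s7');print(o['tool_pos'],o['width'])
a=cv2.imread('pics/s7.png')[130:290,140:360];cv2.imwrite('pics/s7c.png',cv2.resize(a,None,fx=3.6,fy=3.6,interpolation=2))
E
```

```text
[0.58019979 0.20056009 0.27541164] 0.012539752960019334
```

Emit:
step_arm --targets '[{"ax": 0, "ay": 0, "az": 0, "tx": 0, "ty": 0, "tz": -0.02, "grip": 0}, {"ax": 0, "ay": 0, "az": 0, "tx": 0, "ty": 0, "tz": -0.03, "grip": 0}, {"ax": 0, "ay": 0, "az": 0, "tx": 0, "ty": 0, "tz": -0.03, "grip": 0}, {"ax": 0, "ay": 0, "az": 0, "tx": 0, "ty": 0, "tz": -0.03, "grip": 0}, {"ax": 0, "ay": 0, "az": 0, "tx": 0, "ty": 0, "tz": -0.02, "grip": 0}]'

```text
clock: 16.62
tool_pos: [0.5794, 0.1982, 0.143]
tcp_rot: [[0.997, 0.074, -0.003], [0.074, -0.997, -0.001], [-0.003, 0.001, -1.0]]
ft_force: [-0.3, -0.6, -3.8]
width: 0.0122
finger_force: 30.0
```

Emit:
step_arm --targets '[{"ax": 0, "ay": 0, "az": 0, "tx": 0, "ty": 0, "tz": -0.016, "grip": 0}, {"ax": 0, "ay": 0, "az": 0, "tx": 0, "ty": 0, "tz": -0.01, "grip": 0}, {"ax": 0, "ay": 0, "az": 0, "tx": 0, "ty": 0, "tz": -0.008, "grip": 0}, {"ax": 0, "ay": 0, "az": 0, "tx": 0, "ty": 0, "tz": -0.006, "grip": 0}, {"ax": 0, "ay": 0, "az": 0, "tx": 0, "ty": 0, "tz": 0, "grip": 0}]'

```text
clock: 17.03
tool_pos: [0.5806, 0.1995, 0.1056]
tcp_rot: [[0.997, 0.075, -0.001], [0.075, -0.997, -0.0], [-0.001, 0.0, -1.0]]
ft_force: [-0.4, 0.1, -3.3]
width: 0.0124
finger_force: 30.0
```

Emit:
step_arm --targets '[{"ax": 0, "ay": 0, "az": 0, "tx": 0, "ty": 0, "tz": -0.003, "grip": 0}, {"ax": 0, "ay": 0, "az": 0, "tx": 0, "ty": 0, "tz": -0.002, "grip": 0}, {"ax": 0, "ay": 0, "az": 0, "tx": 0, "ty": 0, "tz": -0.001, "grip": 0}, {"ax": 0, "ay": 0, "az": 0, "tx": 0, "ty": 0, "tz": 0, "grip": 0}, {"ax": 0, "ay": 0, "az": 0, "tx": 0, "ty": 0, "tz": 0, "grip": 0}]'

```text
clock: 17.45
tool_pos: [0.5809, 0.2002, 0.1006]
tcp_rot: [[0.997, 0.076, 0.001], [0.076, -0.997, 0.0], [0.001, -0.0, -1.0]]
ft_force: [0.1, 0.3, -3.4]
width: 0.0122
finger_force: 30.0
```

View pics/s7c.png

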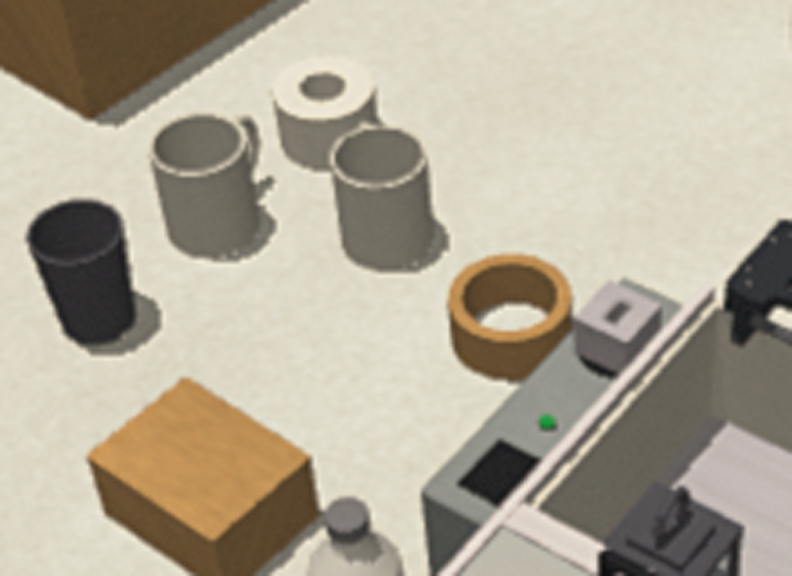

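The view shows mug A's rim still at (195,170) and mug B's at (245,174) in full-image pixels, so neither has moved. The lantern stands upright in the bay. I'll release the bucket and go to mug B.

Emit:
step_arm --targets '[{"ax": 0, "ay": 0, "az": 0, "tx": 0, "ty": 0, "tz": -0.002, "grip": 0}, {"ax": 0, "ay": 0, "az": 0, "tx": 0, "ty": 0, "tz": 0, "grip": 0}, {"ax": 0, "ay": 0, "az": 0, "tx": 0, "ty": 0, "tz": 0, "grip": 0.3}, {"ax": 0, "ay": 0, "az": 0, "tx": 0, "ty": 0, "tz": 0, "grip": 0.45}, {"ax": 0, "ay": 0, "az": 0, "tx": 0, "ty": 0, "tz": 0, "grip": 0.45}]'

```text
clock: 17.87
tool_pos: [0.5809, 0.2, 0.0984]
tcp_rot: [[0.997, 0.076, 0.0], [0.076, -0.997, -0.0], [0.0, 0.0, -1.0]]
ft_force: [-0.2, 0.2, 0.4]
width: 0.0305
finger_force: 0.0
```

Emit:
step_arm --targets '[{"ax": 0, "ay": 0, "az": 0, "tx": 0, "ty": 0, "tz": 0, "grip": 0.45}, {"ax": 0, "ay": 0, "az": 0, "tx": 0, "ty": 0, "tz": 0.01, "grip": 0.45}, {"ax": 0, "ay": 0, "az": 0, "tx": 0, "ty": 0, "tz": 0.03, "grip": 0.45}, {"ax": 0, "ay": 0, "az": 0, "tx": 0, "ty": 0, "tz": 0.035, "grip": 0.45}, {"ax": 0, "ay": 0, "az": 0, "tx": -0.005, "ty": -0.02, "tz": 0.035, "grip": 0.45}]'

```text
clock: 18.28
tool_pos: [0.5754, 0.182, 0.2096]
tcp_rot: [[0.997, 0.078, -0.001], [0.078, -0.997, 0.001], [-0.001, -0.001, -1.0]]
ft_force: [0.9, -0.1, 0.6]
width: 0.0399
finger_force: 0.0
```

Emit:
step_arm --targets '[{"ax": 0, "ay": 0, "az": 0, "tx": -0.01, "ty": -0.03, "tz": 0.035, "grip": 0.45}, {"ax": 0, "ay": 0, "az": 0, "tx": -0.01, "ty": -0.037, "tz": 0, "grip": 0.45}, {"ax": 0, "ay": 0, "az": 0, "tx": -0.01, "ty": -0.037, "tz": 0, "grip": 0.45}, {"ax": 0, "ay": 0, "az": 0, "tx": -0.01, "ty": -0.037, "tz": 0, "grip": 0.45}, {"ax": 0, "ay": 0, "az": 0, "tx": -0.01, "ty": -0.037, "tz": 0, "grip": 0.45}]'

```text
clock: 18.7
tool_pos: [0.5263, 0.0041, 0.2403]
tcp_rot: [[0.997, 0.076, 0.002], [0.076, -0.997, -0.0], [0.002, 0.001, -1.0]]
ft_force: [0.9, -1.4, -0.1]
width: 0.0397
finger_force: 0.0
```

Emit:
step_arm --targets '[{"ax": 0, "ay": 0, "az": 0, "tx": -0.01, "ty": -0.037, "tz": 0, "grip": 0.45}, {"ax": 0, "ay": 0, "az": 0, "tx": -0.01, "ty": -0.037, "tz": 0, "grip": 0.45}, {"ax": 0, "ay": 0, "az": 0, "tx": -0.01, "ty": -0.037, "tz": 0, "grip": 0.45}, {"ax": 0, "ay": 0, "az": 0, "tx": -0.01, "ty": -0.037, "tz": 0, "grip": 0.45}, {"ax": 0, "ay": 0, "az": 0, "tx": -0.01, "ty": -0.037, "tz": 0, "grip": 0.45}]'

```text
clock: 19.12
tool_pos: [0.4761, -0.1812, 0.2402]
tcp_rot: [[0.997, 0.076, 0.001], [0.076, -0.997, -0.001], [0.001, 0.001, -1.0]]
ft_force: [0.6, -0.1, -0.9]
width: 0.0396
finger_force: 0.0
```

Emit:
step_arm --targets '[{"ax": 0, "ay": 0, "az": 0, "tx": -0.015, "ty": -0.037, "tz": 0, "grip": 0.45}, {"ax": 0, "ay": 0, "az": 0, "tx": -0.015, "ty": -0.037, "tz": 0, "grip": 0.45}, {"ax": 0, "ay": 0, "az": 0, "tx": -0.015, "ty": -0.03, "tz": 0, "grip": 0.45}, {"ax": 0, "ay": 0, "az": 0, "tx": 0, "ty": 0, "tz": 0, "grip": 0.45}, {"ax": 0, "ay": 0, "az": 0, "tx": 0, "ty": 0, "tz": 0, "grip": 0.45}]'

```text
clock: 19.53
tool_pos: [0.4311, -0.2849, 0.2397]
tcp_rot: [[0.997, 0.072, 0.0], [0.072, -0.997, -0.0], [0.0, 0.0, -1.0]]
ft_force: [0.2, 0.1, -0.3]
width: 0.0397
finger_force: 0.0
```

```bash
python3 - <<'E'
from h import *
o,im=snap('wrist','w8');snap('scene','s8');print(o['tool_pos'],o['tcp_rot'].round(3).tolist())
print('A->',proj('wrist',[.509,-.489,.095],o),'B->',proj('wrist',[.429,-.3625,.095],o))
a=cv2.imread('pics/s7.png').astype(int);b=cv2.imread('pics/s8.png').astype(int)
print([[(x,((abs(a-b).sum(2)>60)[v-12:v+12,u-12:u+12]).mean().round(2))] for x,u,v in(('A',196,175),('B',245,178))])
E
```

```text
[ 0.43109104 -0.28491971  0.23970656] [[0.997, 0.072, 0.0], [0.072, -0.997, -0.0], [0.0, 0.0, -1.0]]
A-> [[593.4 138.1]] B-> [[410.4 229.2]]
[[('A', np.float64(0.0))], [('B', np.float64(0.06))]]
```

```bash
cat >> h.py <<'E'
def rim(o,im,P,z=.095,w=90):
    u,v=proj('wrist',[*P,z],o)[0].astype(int);x0,y0=max(u-w,0),max(v-w,0)
    g=cv2.medianBlur(cv2.cvtColor(im[y0:v+w,x0:u+w],cv2.COLOR_RGB2GRAY),3)
    D=cam('wrist',o)[2][2]-z;r=manip.camera_params('wrist')['fx']*.04/D
    c=cv2.HoughCircles(g,cv2.HOUGH_GRADIENT,1.5,8,param1=80,param2=18,minRadius=int(r*.9),maxRadius=int(r*1.15))
    for k in c[0][:4]: print(k+[x0,y0,0],px('wrist',[k[:2]+[x0,y0]],z,o),'r0',r)
E
python3 - <<'E'
from h import *
o=manip.get_obs();rim(o,cv2.imread('pics/w8.png')[:,:,::-1].copy(),[.429,-.3625])
E
```

```text
[409.75       225.75        46.59999847] [[ 0.4331 -0.3594  0.095 ]] r0 51.8349926763705
[409.75 234.75  48.25] [[ 0.4257 -0.3605  0.095 ]] r0 51.8349926763705
[418.75       239.25        58.15000153] [[ 0.4225 -0.3683  0.095 ]] r0 51.8349926763705
[402.25       221.25        54.70000076] [[ 0.4363 -0.3529  0.095 ]] r0 51.8349926763705
```

Emit:
step_arm --targets '[{"ax": 0, "ay": 0, "az": 0, "tx": -0.004, "ty": -0.02, "tz": -0.01, "grip": 0.45}, {"ax": 0, "ay": 0, "az": 0, "tx": 0, "ty": -0.0185, "tz": -0.03, "grip": 0.45}, {"ax": 0, "ay": 0, "az": 0, "tx": 0, "ty": 0, "tz": -0.035, "grip": 0.45}, {"ax": 0, "ay": 0, "az": 0, "tx": 0, "ty": 0, "tz": -0.035, "grip": 0.45}, {"ax": 0, "ay": 0, "az": 0, "tx": 0, "ty": 0, "tz": -0.025, "grip": 0.45}]'

```text
clock: 20.05
tool_pos: [0.4279, -0.3195, 0.1016]
tcp_rot: [[0.997, 0.078, -0.001], [0.078, -0.997, 0.002], [-0.001, -0.002, -1.0]]
ft_force: [-0.0, 0.3, -0.1]
width: 0.0398
finger_force: 0.0
```

Emit:
step_arm --targets '[{"ax": 0, "ay": 0, "az": 0, "tx": 0, "ty": 0, "tz": -0.015, "grip": 0.45}, {"ax": 0, "ay": 0, "az": 0, "tx": 0, "ty": 0, "tz": -0.012, "grip": 0.45}, {"ax": 0, "ay": 0, "az": 0, "tx": 0, "ty": 0, "tz": -0.01, "grip": 0.45}, {"ax": 0, "ay": 0, "az": 0, "tx": 0, "ty": 0, "tz": 0, "grip": 0.45}, {"ax": 0, "ay": 0, "az": 0, "tx": 0, "ty": 0, "tz": 0, "grip": 0.45}]'

```text
clock: 20.47
tool_pos: [0.4285, -0.3216, 0.0675]
tcp_rot: [[0.997, 0.077, 0.0], [0.077, -0.997, -0.0], [0.0, 0.0, -1.0]]
ft_force: [-1.1, -0.1, -0.3]
width: 0.0396
finger_force: 0.0
```

Emit:
step_arm --squeeze 15 --targets '[{"ax": 0, "ay": 0, "az": 0, "tx": 0, "ty": 0, "tz": 0, "grip": 0}, {"ax": 0, "ay": 0, "az": 0, "tx": 0, "ty": 0, "tz": 0, "grip": 0}, {"ax": 0, "ay": 0, "az": 0, "tx": 0, "ty": 0, "tz": 0, "grip": 0}, {"ax": 0, "ay": 0, "az": 0, "tx": 0, "ty": 0, "tz": 0, "grip": 0}, {"ax": 0, "ay": 0, "az": 0, "tx": 0, "ty": 0, "tz": 0, "grip": 0}]'

```text
clock: 20.88
tool_pos: [0.4282, -0.3225, 0.0677]
tcp_rot: [[0.997, 0.076, 0.001], [0.076, -0.997, -0.001], [0.001, 0.001, -1.0]]
ft_force: [-0.2, -0.9, 0.8]
width: 0.0084
finger_force: 0.5
```

Emit:
step_arm --squeeze 35 --targets '[{"ax": 0, "ay": 0, "az": 0, "tx": 0, "ty": 0, "tz": 0, "grip": 0}, {"ax": 0, "ay": 0, "az": 0, "tx": 0, "ty": 0, "tz": 0, "grip": 0}, {"ax": 0, "ay": 0, "az": 0, "tx": 0, "ty": 0, "tz": 0, "grip": 0}]'

```text
clock: 21.13
tool_pos: [0.4282, -0.3225, 0.0678]
tcp_rot: [[0.997, 0.076, 0.001], [0.076, -0.997, -0.001], [0.001, 0.001, -1.0]]
ft_force: [-0.7, -0.9, 5.1]
width: 0.0033
finger_force: 34.4
```

Emit:
step_arm --targets '[{"ax": 0, "ay": 0, "az": 0, "tx": 0, "ty": 0, "tz": 0.01, "grip": 0}, {"ax": 0, "ay": 0, "az": 0, "tx": 0, "ty": 0, "tz": 0.02, "grip": 0}, {"ax": 0, "ay": 0, "az": 0, "tx": 0, "ty": 0, "tz": 0.03, "grip": 0}, {"ax": 0, "ay": 0, "az": 0, "tx": 0, "ty": 0, "tz": 0.035, "grip": 0}, {"ax": 0, "ay": 0, "az": 0, "tx": 0, "ty": 0, "tz": 0.035, "grip": 0}]'

```text
clock: 21.55
tool_pos: [0.4269, -0.3207, 0.1977]
tcp_rot: [[0.997, 0.076, -0.002], [0.076, -0.997, 0.003], [-0.002, -0.003, -1.0]]
ft_force: [0.1, -0.2, -1.3]
width: 0.0036
finger_force: 34.4
```

Emit:
step_arm --targets '[{"ax": 0, "ay": 0, "az": 0, "tx": 0.002, "ty": 0.015, "tz": 0.035, "grip": 0}, {"ax": 0, "ay": 0, "az": 0, "tx": 0.004, "ty": 0.025, "tz": 0.02, "grip": 0}, {"ax": 0, "ay": 0, "az": 0, "tx": 0.004, "ty": 0.035, "tz": 0, "grip": 0}, {"ax": 0, "ay": 0, "az": 0, "tx": 0.004, "ty": 0.035, "tz": 0, "grip": 0}, {"ax": 0, "ay": 0, "az": 0, "tx": 0.004, "ty": 0.035, "tz": 0, "grip": 0}]'

```text
clock: 21.97
tool_pos: [0.4453, -0.1752, 0.2525]
tcp_rot: [[0.997, 0.075, -0.0], [0.075, -0.997, 0.001], [-0.0, -0.001, -1.0]]
ft_force: [1.4, -0.3, -1.7]
width: 0.0033
finger_force: 34.4
```

Emit:
step_arm --targets '[{"ax": 0, "ay": 0, "az": 0, "tx": 0.004, "ty": 0.035, "tz": 0, "grip": 0}, {"ax": 0, "ay": 0, "az": 0, "tx": 0.004, "ty": 0.035, "tz": 0, "grip": 0}, {"ax": 0, "ay": 0, "az": 0, "tx": 0.004, "ty": 0.035, "tz": 0, "grip": 0}, {"ax": 0, "ay": 0, "az": 0, "tx": 0.004, "ty": 0.035, "tz": 0, "grip": 0}, {"ax": 0, "ay": 0, "az": 0, "tx": 0.005, "ty": 0.035, "tz": 0, "grip": 0}]'

```text
clock: 22.38
tool_pos: [0.4658, 0.0001, 0.252]
tcp_rot: [[0.997, 0.076, -0.001], [0.076, -0.997, 0.001], [-0.001, -0.001, -1.0]]
ft_force: [-0.2, -0.7, -1.8]
width: 0.0039
finger_force: 34.4
```

Emit:
step_arm --targets '[{"ax": 0, "ay": 0, "az": 0, "tx": 0.005, "ty": 0.035, "tz": 0, "grip": 0}, {"ax": 0, "ay": 0, "az": 0, "tx": 0.005, "ty": 0.03, "tz": 0, "grip": 0}, {"ax": 0, "ay": 0, "az": 0, "tx": 0.002, "ty": 0.02, "tz": 0, "grip": 0}, {"ax": 0, "ay": 0, "az": 0, "tx": 0, "ty": 0.011, "tz": 0, "grip": 0}, {"ax": 0, "ay": 0, "az": 0, "tx": 0, "ty": 0, "tz": 0, "grip": 0}]'

```text
clock: 22.8
tool_pos: [0.478, 0.0959, 0.2518]
tcp_rot: [[0.997, 0.079, -0.001], [0.079, -0.997, 0.001], [-0.001, -0.001, -1.0]]
ft_force: [-0.1, -0.8, -1.8]
width: 0.0038
finger_force: 34.4
```

Emit:
step_arm --targets '[{"ax": 0, "ay": 0, "az": 0, "tx": 0, "ty": 0, "tz": 0, "grip": 0}, {"ax": 0, "ay": 0, "az": 0, "tx": 0, "ty": 0, "tz": 0, "grip": 0}]'

```text
clock: 22.97
tool_pos: [0.4786, 0.093, 0.252]
tcp_rot: [[0.997, 0.075, -0.001], [0.075, -0.997, -0.001], [-0.001, 0.0, -1.0]]
ft_force: [0.6, -0.2, -1.6]
width: 0.0036
finger_force: 34.4
```

Emit:
step_arm --targets '[{"ax": 0, "ay": 0, "az": 0, "tx": 0.003, "ty": 0.002, "tz": -0.015, "grip": 0}, {"ax": 0, "ay": 0, "az": 0, "tx": 0, "ty": 0, "tz": -0.025, "grip": 0}, {"ax": 0, "ay": 0, "az": 0, "tx": 0, "ty": 0, "tz": -0.03, "grip": 0}, {"ax": 0, "ay": 0, "az": 0, "tx": 0, "ty": 0, "tz": -0.03, "grip": 0}, {"ax": 0, "ay": 0, "az": 0, "tx": 0, "ty": 0, "tz": -0.025, "grip": 0}]'

```text
clock: 23.38
tool_pos: [0.4813, 0.0945, 0.1254]
tcp_rot: [[0.997, 0.073, -0.001], [0.073, -0.997, -0.0], [-0.001, 0.0, -1.0]]
ft_force: [0.1, -0.2, -1.8]
width: 0.0042
finger_force: 34.4
```

Emit:
step_arm --targets '[{"ax": 0, "ay": 0, "az": 0, "tx": 0, "ty": 0, "tz": -0.016, "grip": 0}, {"ax": 0, "ay": 0, "az": 0, "tx": 0, "ty": 0, "tz": -0.01, "grip": 0}, {"ax": 0, "ay": 0, "az": 0, "tx": 0, "ty": 0, "tz": -0.008, "grip": 0}, {"ax": 0, "ay": 0, "az": 0, "tx": 0, "ty": 0, "tz": -0.006, "grip": 0}, {"ax": 0, "ay": 0, "az": 0, "tx": 0, "ty": 0, "tz": 0, "grip": 0}]'

```text
clock: 23.8
tool_pos: [0.4818, 0.0955, 0.0867]
tcp_rot: [[0.997, 0.075, -0.001], [0.075, -0.997, -0.0], [-0.001, -0.0, -1.0]]
ft_force: [-0.5, 0.4, -1.2]
width: 0.004
finger_force: 34.4
```

Emit:
step_arm --targets '[{"ax": 0, "ay": 0, "az": 0, "tx": 0, "ty": 0, "tz": -0.003, "grip": 0}, {"ax": 0, "ay": 0, "az": 0, "tx": 0, "ty": 0, "tz": -0.002, "grip": 0}, {"ax": 0, "ay": 0, "az": 0, "tx": 0, "ty": 0, "tz": -0.002, "grip": 0}, {"ax": 0, "ay": 0, "az": 0, "tx": 0, "ty": 0, "tz": 0, "grip": 0}, {"ax": 0, "ay": 0, "az": 0, "tx": 0, "ty": 0, "tz": 0, "grip": 0}]'

```text
clock: 24.22
tool_pos: [0.482, 0.0961, 0.0804]
tcp_rot: [[0.997, 0.076, 0.0], [0.076, -0.997, -0.0], [0.0, 0.0, -1.0]]
ft_force: [0.3, -0.0, -1.7]
width: 0.0041
finger_force: 34.4
```

Emit:
step_arm --targets '[{"ax": 0, "ay": 0, "az": 0, "tx": 0, "ty": 0, "tz": -0.0015, "grip": 0}, {"ax": 0, "ay": 0, "az": 0, "tx": 0, "ty": 0, "tz": 0, "grip": 0}, {"ax": 0, "ay": 0, "az": 0, "tx": 0, "ty": 0, "tz": 0, "grip": 0.15}, {"ax": 0, "ay": 0, "az": 0, "tx": 0, "ty": 0, "tz": 0, "grip": 0.28}, {"ax": 0, "ay": 0, "az": 0, "tx": 0, "ty": 0, "tz": 0, "grip": 0.28}]'

```text
clock: 24.63
tool_pos: [0.4822, 0.0961, 0.0788]
tcp_rot: [[0.997, 0.076, 0.001], [0.076, -0.997, -0.0], [0.001, 0.0, -1.0]]
ft_force: [-0.5, 0.3, -0.8]
width: 0.0214
finger_force: 0.0
```

Emit:
step_arm --targets '[{"ax": 0, "ay": 0, "az": 0, "tx": 0, "ty": 0, "tz": 0, "grip": 0.28}, {"ax": 0, "ay": 0, "az": 0, "tx": 0, "ty": 0, "tz": 0.01, "grip": 0.28}, {"ax": 0, "ay": 0, "az": 0, "tx": 0, "ty": 0, "tz": 0.03, "grip": 0.28}, {"ax": 0, "ay": 0, "az": 0, "tx": 0, "ty": 0, "tz": 0.035, "grip": 0.28}, {"ax": 0, "ay": 0, "az": 0, "tx": 0, "ty": -0.01, "tz": 0.035, "grip": 0.45}]'

```text
clock: 25.05
tool_pos: [0.481, 0.087, 0.19]
tcp_rot: [[0.997, 0.077, -0.002], [0.077, -0.997, 0.001], [-0.002, -0.001, -1.0]]
ft_force: [1.5, -0.6, 0.2]
width: 0.0293
finger_force: 0.0
```

Emit:
step_arm --targets '[{"ax": 0, "ay": 0, "az": 0, "tx": 0.003, "ty": -0.025, "tz": 0.035, "grip": 0.45}, {"ax": 0, "ay": 0, "az": 0.117, "tx": 0.003, "ty": -0.037, "tz": 0.015, "grip": 0.45}, {"ax": 0, "ay": 0, "az": 0.117, "tx": 0.003, "ty": -0.037, "tz": 0, "grip": 0.45}, {"ax": 0, "ay": 0, "az": 0.117, "tx": 0.003, "ty": -0.037, "tz": 0, "grip": 0.45}, {"ax": 0, "ay": 0, "az": 0.117, "tx": 0.003, "ty": -0.037, "tz": 0, "grip": 0.45}]'

```text
clock: 25.47
tool_pos: [0.4967, -0.0824, 0.2383]
tcp_rot: [[0.861, 0.509, 0.002], [0.509, -0.861, -0.001], [0.001, 0.002, -1.0]]
ft_force: [0.7, -0.8, 0.1]
width: 0.0395
finger_force: 0.0
```

Emit:
step_arm --targets '[{"ax": 0, "ay": 0, "az": 0.117, "tx": 0.004, "ty": -0.037, "tz": 0, "grip": 0.45}, {"ax": 0, "ay": 0, "az": 0.117, "tx": 0.004, "ty": -0.037, "tz": 0, "grip": 0.45}, {"ax": 0, "ay": 0, "az": 0.117, "tx": 0.004, "ty": -0.037, "tz": 0, "grip": 0.45}, {"ax": 0, "ay": 0, "az": 0.117, "tx": 0.004, "ty": -0.037, "tz": 0, "grip": 0.45}, {"ax": 0, "ay": 0, "az": 0, "tx": 0.004, "ty": -0.037, "tz": 0, "grip": 0.45}]'

```text
clock: 25.88
tool_pos: [0.5164, -0.2678, 0.2375]
tcp_rot: [[0.539, 0.842, 0.0], [0.842, -0.539, -0.0], [-0.0, 0.001, -1.0]]
ft_force: [1.2, -0.5, -0.4]
width: 0.0398
finger_force: 0.0
```

Emit:
step_arm --targets '[{"ax": 0, "ay": 0, "az": 0, "tx": 0.004, "ty": -0.037, "tz": 0, "grip": 0.45}, {"ax": 0, "ay": 0, "az": 0, "tx": 0.004, "ty": -0.037, "tz": 0, "grip": 0.45}, {"ax": 0, "ay": 0, "az": 0, "tx": 0.004, "ty": -0.03, "tz": 0, "grip": 0.45}, {"ax": 0, "ay": 0, "az": 0, "tx": 0, "ty": 0, "tz": 0, "grip": 0.45}, {"ax": 0, "ay": 0, "az": 0, "tx": 0, "ty": 0, "tz": 0, "grip": 0.45}]'

```text
clock: 26.3
tool_pos: [0.528, -0.3713, 0.2366]
tcp_rot: [[0.546, 0.838, -0.0], [0.838, -0.546, 0.001], [0.0, -0.001, -1.0]]
ft_force: [-0.4, -0.9, 0.1]
width: 0.0397
finger_force: 0.0
```

```bash
python3 - <<'E'
from h import *
o,im=snap('wrist','w9');snap('scene','s9');print(o['tool_pos'],o['tcp_rot'].round(3).tolist())
print('A->',proj('wrist',[.509,-.489,.095],o));rim(o,im,[.509,-.489])
a=cv2.imread('pics/s8.png').astype(int);b=cv2.imread('pics/s9.png').astype(int)
print([(x,((abs(a-b).sum(2)>60)[v-12:v+12,u-12:u+12]).mean().round(2)) for x,u,v in(('A',196,175),('Ahandle',210,177))])
E
```

```text
[ 0.52802677 -0.37129737  0.23662762] [[0.546, 0.838, -0.0], [0.838, -0.546, 0.001], [0.0, -0.001, -1.0]]
A-> [[370.  343.2]]
[358.75       372.25        59.15000153] [[ 0.4857 -0.5087  0.095 ]] r0 52.34692129788958
[378.25       301.75        55.84999847] [[ 0.5349 -0.4588  0.095 ]] r0 52.34692129788958
[378.25 340.75  49.25] [[ 0.5162 -0.4908  0.095 ]] r0 52.34692129788958
[375.25 349.75  57.5 ] [[ 0.5095 -0.497   0.095 ]] r0 52.34692129788958
[('A', np.float64(0.0)), ('Ahandle', np.float64(0.0))]
```

Emit:
step_arm --targets '[{"ax": 0, "ay": 0, "az": 0, "tx": 0.003, "ty": -0.025, "tz": 0, "grip": 0.45}, {"ax": 0, "ay": 0, "az": 0, "tx": 0.003, "ty": -0.035, "tz": 0, "grip": 0.45}, {"ax": 0, "ay": 0, "az": 0, "tx": 0.003, "ty": -0.035, "tz": 0, "grip": 0.45}, {"ax": 0, "ay": 0, "az": 0, "tx": 0.002, "ty": -0.028, "tz": 0, "grip": 0.45}, {"ax": 0, "ay": 0, "az": 0, "tx": 0.002, "ty": -0.015, "tz": -0.01, "grip": 0.45}]'

```text
clock: 26.82
tool_pos: [0.5423, -0.5101, 0.2296]
tcp_rot: [[0.544, 0.839, 0.003], [0.839, -0.544, -0.004], [-0.002, 0.004, -1.0]]
ft_force: [-0.6, -0.4, 0.4]
width: 0.0395
finger_force: 0.0
```

Emit:
step_arm --targets '[{"ax": 0, "ay": 0, "az": 0, "tx": 0, "ty": 0, "tz": -0.025, "grip": 0.45}, {"ax": 0, "ay": 0, "az": 0, "tx": 0, "ty": 0, "tz": -0.03, "grip": 0.45}, {"ax": 0, "ay": 0, "az": 0, "tx": 0, "ty": 0, "tz": -0.025, "grip": 0.45}, {"ax": 0, "ay": 0, "az": 0, "tx": 0, "ty": 0, "tz": -0.015, "grip": 0.45}, {"ax": 0, "ay": 0, "az": 0, "tx": 0, "ty": 0, "tz": -0.005, "grip": 0.45}]'

```text
clock: 27.23
tool_pos: [0.541, -0.505, 0.1234]
tcp_rot: [[0.543, 0.84, -0.003], [0.84, -0.543, 0.005], [0.002, -0.005, -1.0]]
ft_force: [-0.6, -0.7, -0.3]
width: 0.0397
finger_force: 0.0
```

Emit:
step_arm --targets '[{"ax": 0, "ay": 0, "az": 0, "tx": 0, "ty": 0, "tz": 0, "grip": 0.45}, {"ax": 0, "ay": 0, "az": 0, "tx": 0, "ty": 0, "tz": 0, "grip": 0.45}]'

```text
clock: 27.4
tool_pos: [0.5424, -0.5079, 0.1284]
tcp_rot: [[0.543, 0.839, 0.001], [0.839, -0.543, -0.002], [-0.001, 0.002, -1.0]]
ft_force: [0.5, 0.6, -0.0]
width: 0.0395
finger_force: 0.0
```

Emit:
step_arm --targets '[{"ax": 0, "ay": 0, "az": 0, "tx": 0, "ty": 0, "tz": -0.02, "grip": 0.45}, {"ax": 0, "ay": 0, "az": 0, "tx": 0, "ty": 0, "tz": -0.02, "grip": 0.45}, {"ax": 0, "ay": 0, "az": 0, "tx": 0, "ty": 0, "tz": -0.013, "grip": 0.45}, {"ax": 0, "ay": 0, "az": 0, "tx": 0, "ty": 0, "tz": -0.005, "grip": 0.45}, {"ax": 0, "ay": 0, "az": 0, "tx": 0, "ty": 0, "tz": 0, "grip": 0.45}]'

```text
clock: 27.82
tool_pos: [0.5413, -0.5075, 0.0681]
tcp_rot: [[0.544, 0.839, -0.001], [0.839, -0.544, 0.001], [0.0, -0.001, -1.0]]
ft_force: [0.0, 0.4, -0.2]
width: 0.0397
finger_force: 0.0
```

Emit:
step_arm --squeeze 15 --targets '[{"ax": 0, "ay": 0, "az": 0, "tx": 0, "ty": 0, "tz": 0, "grip": 0}, {"ax": 0, "ay": 0, "az": 0, "tx": 0, "ty": 0, "tz": 0, "grip": 0}, {"ax": 0, "ay": 0, "az": 0, "tx": 0, "ty": 0, "tz": 0, "grip": 0}, {"ax": 0, "ay": 0, "az": 0, "tx": 0, "ty": 0, "tz": 0, "grip": 0}, {"ax": 0, "ay": 0, "az": 0, "tx": 0, "ty": 0, "tz": 0, "grip": 0}]'

```text
clock: 28.23
tool_pos: [0.5418, -0.5082, 0.0695]
tcp_rot: [[0.544, 0.839, 0.001], [0.839, -0.544, -0.001], [-0.0, 0.001, -1.0]]
ft_force: [0.1, -0.4, 0.3]
width: 0.0085
finger_force: 0.2
```

Emit:
step_arm --squeeze 35 --targets '[{"ax": 0, "ay": 0, "az": 0, "tx": 0, "ty": 0, "tz": 0, "grip": 0}, {"ax": 0, "ay": 0, "az": 0, "tx": 0, "ty": 0, "tz": 0, "grip": 0}, {"ax": 0, "ay": 0, "az": 0, "tx": 0, "ty": 0, "tz": 0, "grip": 0}]'

```text
clock: 28.48
tool_pos: [0.5417, -0.5081, 0.0694]
tcp_rot: [[0.544, 0.839, 0.0], [0.839, -0.544, -0.0], [-0.0, 0.001, -1.0]]
ft_force: [-0.4, 0.6, 3.6]
width: 0.0047
finger_force: 36.2
```

Emit:
step_arm --targets '[{"ax": 0, "ay": 0, "az": 0, "tx": 0, "ty": 0, "tz": 0.01, "grip": 0}, {"ax": 0, "ay": 0, "az": 0, "tx": 0, "ty": 0, "tz": 0.02, "grip": 0}, {"ax": 0, "ay": 0, "az": 0, "tx": 0, "ty": 0, "tz": 0.03, "grip": 0}, {"ax": 0, "ay": 0, "az": 0, "tx": 0, "ty": 0, "tz": 0.035, "grip": 0}, {"ax": 0, "ay": 0, "az": 0, "tx": 0, "ty": 0, "tz": 0.035, "grip": 0}]'

```text
clock: 28.9
tool_pos: [0.541, -0.5072, 0.1989]
tcp_rot: [[0.544, 0.839, -0.001], [0.839, -0.544, 0.002], [0.001, -0.002, -1.0]]
ft_force: [1.3, -0.6, -1.6]
width: 0.0047
finger_force: 36.2
```

Emit:
step_arm --targets '[{"ax": 0, "ay": 0, "az": 0, "tx": -0.002, "ty": 0.015, "tz": 0.035, "grip": 0}, {"ax": 0, "ay": 0, "az": 0, "tx": -0.003, "ty": 0.025, "tz": 0.02, "grip": 0}, {"ax": 0, "ay": 0, "az": -0.055, "tx": -0.003, "ty": 0.035, "tz": 0, "grip": 0}, {"ax": 0, "ay": 0, "az": -0.115, "tx": -0.003, "ty": 0.035, "tz": 0, "grip": 0}, {"ax": 0, "ay": 0, "az": -0.115, "tx": -0.003, "ty": 0.035, "tz": 0, "grip": 0}]'

```text
clock: 29.32
tool_pos: [0.5271, -0.3616, 0.2542]
tcp_rot: [[0.762, 0.648, 0.001], [0.648, -0.762, -0.0], [0.0, 0.001, -1.0]]
ft_force: [0.5, 0.7, -1.6]
width: 0.0048
finger_force: 36.2
```

Emit:
step_arm --targets '[{"ax": 0, "ay": 0, "az": -0.115, "tx": -0.003, "ty": 0.035, "tz": 0, "grip": 0}, {"ax": 0, "ay": 0, "az": -0.115, "tx": -0.003, "ty": 0.035, "tz": 0, "grip": 0}, {"ax": 0, "ay": 0, "az": -0.115, "tx": -0.003, "ty": 0.035, "tz": 0, "grip": 0}, {"ax": 0, "ay": 0, "az": -0.115, "tx": -0.003, "ty": 0.035, "tz": 0, "grip": 0}, {"ax": 0, "ay": 0, "az": -0.115, "tx": -0.003, "ty": 0.035, "tz": 0, "grip": 0}]'

```text
clock: 29.73
tool_pos: [0.5119, -0.1862, 0.2537]
tcp_rot: [[0.992, 0.129, 0.0], [0.129, -0.992, 0.0], [0.0, -0.0, -1.0]]
ft_force: [1.3, 0.4, -2.5]
width: 0.0046
finger_force: 36.2
```

Emit:
step_arm --targets '[{"ax": 0, "ay": 0, "az": -0.115, "tx": -0.003, "ty": 0.035, "tz": 0, "grip": 0}, {"ax": 0, "ay": 0, "az": -0.115, "tx": -0.003, "ty": 0.035, "tz": 0, "grip": 0}, {"ax": 0, "ay": 0, "az": 0, "tx": -0.003, "ty": 0.035, "tz": 0, "grip": 0}, {"ax": 0, "ay": 0, "az": 0, "tx": -0.003, "ty": 0.035, "tz": 0, "grip": 0}, {"ax": 0, "ay": 0, "az": 0, "tx": -0.003, "ty": 0.035, "tz": 0, "grip": 0}]'

```text
clock: 30.15
tool_pos: [0.4969, -0.0113, 0.2539]
tcp_rot: [[0.996, -0.095, 0.0], [-0.095, -0.996, -0.0], [0.0, 0.0, -1.0]]
ft_force: [0.9, 0.3, -2.9]
width: 0.0048
finger_force: 36.2
```

Emit:
step_arm --targets '[{"ax": 0, "ay": 0, "az": 0, "tx": -0.005, "ty": 0.035, "tz": 0, "grip": 0}, {"ax": 0, "ay": 0, "az": 0, "tx": -0.005, "ty": 0.035, "tz": 0, "grip": 0}, {"ax": 0, "ay": 0, "az": 0, "tx": -0.005, "ty": 0.03, "tz": 0, "grip": 0}, {"ax": 0, "ay": 0, "az": 0, "tx": -0.005, "ty": 0.02, "tz": 0, "grip": 0}, {"ax": 0, "ay": 0, "az": 0, "tx": 0, "ty": 0.01, "tz": 0, "grip": 0}]'

```text
clock: 30.57
tool_pos: [0.4763, 0.1196, 0.2537]
tcp_rot: [[0.996, -0.092, -0.001], [-0.092, -0.996, 0.001], [-0.001, -0.001, -1.0]]
ft_force: [0.2, -0.5, -2.4]
width: 0.0047
finger_force: 36.2
```

Emit:
step_arm --targets '[{"ax": 0, "ay": 0, "az": 0, "tx": 0, "ty": 0, "tz": 0, "grip": 0}, {"ax": 0, "ay": 0, "az": 0, "tx": 0, "ty": 0, "tz": 0, "grip": 0}, {"ax": 0, "ay": 0, "az": 0, "tx": 0, "ty": 0, "tz": 0, "grip": 0}]'

```text
clock: 30.82
tool_pos: [0.4779, 0.116, 0.2536]
tcp_rot: [[0.995, -0.095, -0.0], [-0.095, -0.995, -0.001], [0.0, 0.001, -1.0]]
ft_force: [-0.3, 0.2, -2.4]
width: 0.0045
finger_force: 36.2
```

Emit:
step_arm --targets '[{"ax": 0, "ay": 0, "az": 0, "tx": 0, "ty": 0.014, "tz": 0, "grip": 0}, {"ax": 0, "ay": 0, "az": 0, "tx": 0.001, "ty": 0.015, "tz": -0.01, "grip": 0}, {"ax": 0, "ay": 0, "az": 0, "tx": 0, "ty": 0, "tz": -0.03, "grip": 0}, {"ax": 0, "ay": 0, "az": 0, "tx": 0, "ty": 0, "tz": -0.03, "grip": 0}, {"ax": 0, "ay": 0, "az": 0, "tx": 0, "ty": 0, "tz": -0.03, "grip": 0}]'

```text
clock: 31.23
tool_pos: [0.4794, 0.1448, 0.1529]
tcp_rot: [[0.995, -0.096, 0.002], [-0.096, -0.995, -0.0], [0.002, 0.0, -1.0]]
ft_force: [-0.1, -0.7, -1.1]
width: 0.0048
finger_force: 36.2
```

Emit:
step_arm --targets '[{"ax": 0, "ay": 0, "az": 0, "tx": 0, "ty": 0, "tz": -0.03, "grip": 0}, {"ax": 0, "ay": 0, "az": 0, "tx": 0, "ty": 0, "tz": -0.016, "grip": 0}, {"ax": 0, "ay": 0, "az": 0, "tx": 0, "ty": 0, "tz": -0.01, "grip": 0}, {"ax": 0, "ay": 0, "az": 0, "tx": 0, "ty": 0, "tz": -0.006, "grip": 0}, {"ax": 0, "ay": 0, "az": 0, "tx": 0, "ty": 0, "tz": 0, "grip": 0}]'

```text
clock: 31.65
tool_pos: [0.4786, 0.1452, 0.091]
tcp_rot: [[0.995, -0.096, -0.001], [-0.096, -0.995, -0.0], [-0.001, 0.0, -1.0]]
ft_force: [-1.1, 0.5, -2.5]
width: 0.0048
finger_force: 36.2
```

Emit:
step_arm --targets '[{"ax": 0, "ay": 0, "az": 0, "tx": 0, "ty": 0, "tz": -0.005, "grip": 0}, {"ax": 0, "ay": 0, "az": 0, "tx": 0, "ty": 0, "tz": -0.004, "grip": 0}, {"ax": 0, "ay": 0, "az": 0, "tx": 0, "ty": 0, "tz": -0.003, "grip": 0}, {"ax": 0, "ay": 0, "az": 0, "tx": 0, "ty": 0, "tz": 0, "grip": 0}, {"ax": 0, "ay": 0, "az": 0, "tx": 0, "ty": 0, "tz": 0, "grip": 0}]'

```text
clock: 32.07
tool_pos: [0.4798, 0.1459, 0.0813]
tcp_rot: [[0.996, -0.094, 0.003], [-0.094, -0.996, -0.001], [0.003, 0.0, -1.0]]
ft_force: [-1.8, -1.6, 6.1]
width: 0.005
finger_force: 36.2
```

Emit:
step_arm --targets '[{"ax": 0, "ay": 0, "az": 0, "tx": 0, "ty": 0, "tz": 0, "grip": 0.15}, {"ax": 0, "ay": 0, "az": 0, "tx": 0, "ty": 0, "tz": 0, "grip": 0.28}, {"ax": 0, "ay": 0, "az": 0, "tx": 0, "ty": 0, "tz": 0, "grip": 0.28}, {"ax": 0, "ay": 0, "az": 0, "tx": 0, "ty": 0, "tz": 0, "grip": 0.28}, {"ax": 0, "ay": 0, "az": 0, "tx": 0, "ty": 0, "tz": 0.01, "grip": 0.28}]'

```text
clock: 32.48
tool_pos: [0.4771, 0.146, 0.0883]
tcp_rot: [[0.996, -0.094, -0.004], [-0.094, -0.996, -0.0], [-0.004, 0.0, -1.0]]
ft_force: [-0.6, -0.5, -0.6]
width: 0.0249
finger_force: 0.0
```

Emit:
step_arm --targets '[{"ax": 0, "ay": 0, "az": 0, "tx": 0, "ty": 0, "tz": 0.03, "grip": 0.28}, {"ax": 0, "ay": 0, "az": 0, "tx": 0, "ty": 0, "tz": 0.035, "grip": 0.28}, {"ax": 0, "ay": 0, "az": 0, "tx": 0, "ty": 0, "tz": 0.035, "grip": 0.5}, {"ax": 0, "ay": 0, "az": 0.12, "tx": 0, "ty": 0, "tz": 0.035, "grip": 1}, {"ax": 0, "ay": 0, "az": 0.124, "tx": 0, "ty": 0, "tz": 0.035, "grip": 1}]'

```text
clock: 32.9
tool_pos: [0.4781, 0.1462, 0.2621]
tcp_rot: [[0.988, 0.154, 0.0], [0.154, -0.988, 0.0], [0.0, -0.0, -1.0]]
ft_force: [1.0, 0.7, -0.2]
width: 0.0426
finger_force: 0.0
```

Emit:
step_arm --targets '[{"ax": 0, "ay": 0, "az": 0.124, "tx": 0, "ty": 0, "tz": 0.035, "grip": 1}, {"ax": 0, "ay": 0, "az": 0.124, "tx": 0, "ty": 0, "tz": 0.035, "grip": 1}, {"ax": 0, "ay": 0, "az": 0.124, "tx": 0, "ty": 0, "tz": 0.02, "grip": 1}, {"ax": 0, "ay": 0, "az": 0.124, "tx": 0, "ty": 0, "tz": 0, "grip": 1}, {"ax": 0, "ay": 0, "az": 0.124, "tx": 0, "ty": 0, "tz": 0, "grip": 1}]'

```text
clock: 33.32
tool_pos: [0.4792, 0.1462, 0.3527]
tcp_rot: [[0.714, 0.7, 0.005], [0.7, -0.714, 0.0], [0.004, 0.003, -1.0]]
ft_force: [0.0, 0.8, -0.3]
width: 0.0759
finger_force: 0.0
```

Emit:
step_arm --targets '[{"ax": 0, "ay": 0, "az": 0.124, "tx": 0, "ty": 0, "tz": 0, "grip": 1}, {"ax": 0, "ay": 0, "az": 0.124, "tx": 0, "ty": 0, "tz": 0, "grip": 1}, {"ax": 0, "ay": 0, "az": 0.124, "tx": 0, "ty": 0, "tz": 0, "grip": 1}, {"ax": 0, "ay": 0, "az": 0.124, "tx": 0, "ty": 0, "tz": 0, "grip": 1}, {"ax": 0, "ay": 0, "az": 0.124, "tx": 0, "ty": 0, "tz": 0, "grip": 1}]'

```text
clock: 33.73
tool_pos: [0.4783, 0.1462, 0.3504]
tcp_rot: [[0.174, 0.985, 0.0], [0.985, -0.174, 0.0], [0.0, 0.0, -1.0]]
ft_force: [-0.4, -0.2, -0.0]
width: 0.0883
finger_force: 0.0
```

Emit:
step_arm --targets '[{"ax": 0, "ay": 0, "az": 0.124, "tx": 0, "ty": 0, "tz": 0, "grip": 1}, {"ax": 0, "ay": 0, "az": 0.124, "tx": 0, "ty": 0, "tz": 0, "grip": 1}, {"ax": 0, "ay": 0, "az": 0, "tx": 0, "ty": 0, "tz": 0, "grip": 1}, {"ax": 0, "ay": 0, "az": 0, "tx": 0, "ty": 0, "tz": 0, "grip": 1}]'

```text
clock: 34.07
tool_pos: [0.4784, 0.1461, 0.3502]
tcp_rot: [[-0.063, 0.998, 0.0], [0.998, 0.063, 0.0], [0.0, 0.0, -1.0]]
ft_force: [-0.1, 0.0, 0.3]
width: 0.0883
finger_force: 0.0
```

```bash
python3 - <<'E'
from h import *
o,im=snap('wrist','w10');print(o['tool_pos'].round(4).tolist(),o['tcp_rot'].round(4).tolist())
np.save('o10.npy',np.c_[o['tool_pos'],o['tcp_rot']])
snap('scene','s10')
print('post in wrist:',proj('wrist',[.46,.395,.14],o),'B',proj('wrist',[.4845,.057,.107],o),'A',proj('wrist',[.483,.184,.107],o))
rim(o,im,[.483,.184],z=.107)
E
```

```text
[0.4784, 0.1461, 0.3502] [[-0.0629, 0.998, 0.0004], [0.998, 0.0629, 0.0001], [0.0, 0.0004, -1.0]]
post in wrist: [[ 310.8 -111.5]] B [[314.4 277.3]] A [[320.9 161.4]]
[322.25       160.25        38.20000076] [[0.4843 0.1853 0.107 ]] r0 38.69571016945963
[325.25       151.25        34.90000153] [[0.4867 0.1944 0.107 ]] r0 38.69571016945963
[313.25       155.75        34.90000153] [[0.4749 0.1892 0.107 ]] r0 38.69571016945963
[409.25 146.75  36.25] [[0.5709 0.2042 0.107 ]] r0 38.69571016945963
```

Emit:
step_arm --targets '[{"ax": 0, "ay": 0, "az": 0, "tx": -0.005, "ty": 0.03, "tz": -0.005, "grip": 1}, {"ax": 0, "ay": 0, "az": 0, "tx": -0.005, "ty": 0.04, "tz": -0.01, "grip": 1}, {"ax": 0, "ay": 0, "az": 0, "tx": -0.005, "ty": 0.04, "tz": -0.01, "grip": 1}, {"ax": 0, "ay": 0, "az": 0, "tx": 0, "ty": 0.03, "tz": 0, "grip": 1}, {"ax": 0, "ay": 0, "az": 0, "tx": 0, "ty": 0, "tz": 0, "grip": 1}]'

```text
clock: 34.58
tool_pos: [0.4622, 0.2904, 0.3239]
tcp_rot: [[-0.068, 0.998, -0.002], [0.998, 0.068, 0.002], [0.002, -0.002, -1.0]]
ft_force: [0.4, -0.3, 0.7]
width: 0.088
finger_force: 0.0
```

Emit:
step_arm --targets '[{"ax": 0, "ay": 0, "az": 0, "tx": 0, "ty": 0, "tz": 0, "grip": 1}, {"ax": 0, "ay": 0, "az": 0, "tx": 0, "ty": 0, "tz": 0, "grip": 1}, {"ax": 0, "ay": 0, "az": 0, "tx": 0, "ty": 0, "tz": 0, "grip": 1}]'

```text
clock: 34.83
tool_pos: [0.4639, 0.2852, 0.3249]
tcp_rot: [[-0.065, 0.998, 0.0], [0.998, 0.065, -0.0], [-0.0, 0.0, -1.0]]
ft_force: [-0.1, 0.7, 0.3]
width: 0.0881
finger_force: 0.0
```

```bash
python3 - <<'E'
from h import *
o,im=snap('wrist','w11');np.save('o11.npy',np.c_[o['tool_pos'],o['tcp_rot']]);print(o['tool_pos'].round(4))
c=proj('wrist',[.462,.395,.12],o)[0].astype(int);print(c)
w=im[:,:,::-1]
def up(i,s):return cv2.resize(i,s,interpolation=cv2.INTER_CUBIC)
M=np.zeros((600,800,3),np.uint8)
x0,y0=max(c[0]-40,0),max(c[1]-40,0);print('key crop',x0,y0)
M[:400,:400]=up(w[y0:y0+80,x0:x0+80],(400,400))
w2=cv2.imread('pics/w2.png');M[:300,400:]=up(w2[385:430,286:346],(400,300))
w10=cv2.imread('pics/w10.png');M[300:,400:]=up(w10[60:330,140:500],(400,300))
M[400:,:400]=up(cv2.imread('pics/s10.png')[200:350,230:530],(400,200))
cv2.imwrite('pics/mos.png',M)
E
```

```text
[0.4639 0.2852 0.3249]
[320  80]
key crop 280 40
```

View pics/mos.png

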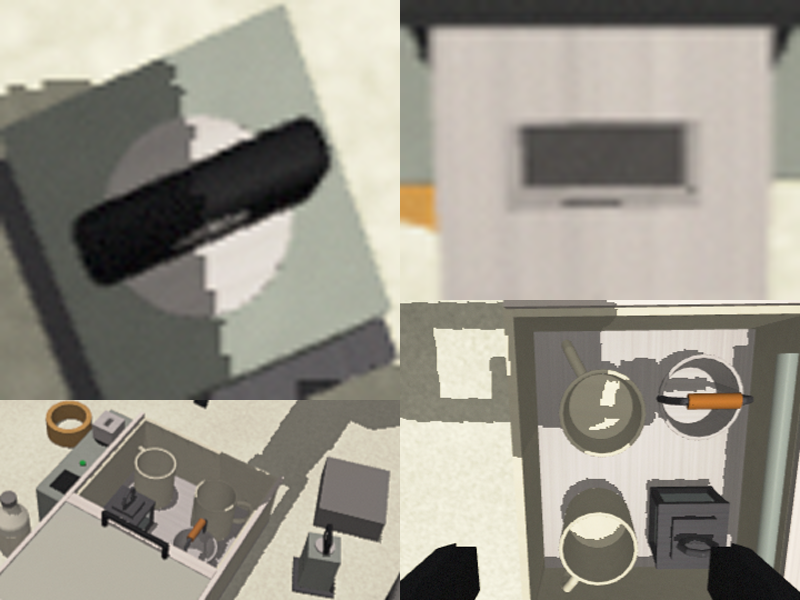

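The mosaic shows all four pieces upright in the bay. On the post, the key's collar is centred near (319.6,83.2) and the bow runs along the post's left-to-top edge. The slot mouth's outer rim spans about u 302.0–331.0, v 403–416 in w2. Next I work out the key and slot positions.

```bash
python3 - <<'E'
from h import *
a=np.load('o11.npy');o=dict(tool_pos=a[:,0],tcp_rot=a[:,1:])
c=lambda *p:[(280+u/5,40+v/5) for u,v in p]
q=px('wrist',c((5,128),(283,5),(388,305)),.1,o);print('post',q,(q[0]+q[2])/2,np.degrees(np.arctan2(*(q[1]-q[0])[1::-1])),np.degrees(np.arctan2(*(q[2]-q[1])[1::-1])),np.hypot(*(q[1]-q[0])[:2]))
print('collar',px('wrist',c((199,216)),.105,o))
b=px('wrist',c((78,222),(318,130)),.141,o);print('bow',b,b.mean(0),np.degrees(np.arctan2(*(b[1]-b[0])[1::-1])))
o2=dict(tool_pos=np.array([.47787,.11034,.28965]),tcp_rot=np.array([[-.061,.998,.001],[.998,.061,.001],[.001,.001,-1]]))
s=lambda *p:[(286+(u-400)/6.667,385+v/6.667) for u,v in p]
q=px('wrist',s((507,120),(700,120),(700,207),(507,207)),.15,o2);print('slot',q,q.mean(0),np.degrees(np.arctan2(*(q[2]-q[3])[1::-1])))
# barrel top edges
q=px('wrist',s((432,120),(774,120)),.15,o2);print('barrel sides',q)
for P in((.49,-.065),(.49,-.063)):
  e=np.array([[x,y] for x,y in((-.0132,.0072),(.0132,.0072),(.0132,-.0072),(-.0132,-.0072))])@R.from_euler('z',.075).as_matrix()[:2,:2].T+P
  u=proj('wrist',np.c_[e,np.full(4,.15)],o2);print(P,((u-[286,385])*6.667+[400,0]).round(0).tolist())
print(bay(-.061,-.188))
E
```

```text
post [[0.4258 0.4076 0.1   ]
 [0.4745 0.4311 0.1   ]
 [0.4981 0.382  0.1   ]] [0.46195 0.3948  0.1    ] 25.759456416801882 -64.32865286416639 0.054073468540495856
collar [[0.4619 0.3945 0.105 ]]
bow [[0.4419 0.3886 0.141 ]
 [0.4799 0.405  0.141 ]] [0.4609 0.3968 0.141 ] 23.34401096157755
slot [[ 0.4774 -0.0588  0.15  ]
 [ 0.5036 -0.0572  0.15  ]
 [ 0.5046 -0.0714  0.15  ]
 [ 0.4782 -0.073   0.15  ]] [ 0.49095 -0.0651   0.15   ] 3.468229258917122
barrel sides [[ 0.4673 -0.0594  0.15  ]
 [ 0.5136 -0.0566  0.15  ]]
(0.49, -0.065) [[499.0, 119.0], [693.0, 117.0], [693.0, 205.0], [501.0, 207.0]]
(0.49, -0.063) [[499.0, 107.0], [694.0, 105.0], [695.0, 193.0], [502.0, 195.0]]
[ 0.4899 -0.0675]
```

Emit:
step_arm --targets '[{"ax": 0, "ay": 0, "az": 0, "tx": 0.02, "ty": -0.015, "tz": 0, "grip": 1}, {"ax": 0, "ay": 0, "az": 0, "tx": 0.031, "ty": -0.022, "tz": 0, "grip": 1}, {"ax": 0, "ay": 0, "az": 0, "tx": 0.031, "ty": -0.022, "tz": 0, "grip": 1}, {"ax": 0, "ay": 0, "az": 0, "tx": 0.031, "ty": -0.022, "tz": 0, "grip": 1}, {"ax": 0, "ay": 0, "az": 0, "tx": 0.031, "ty": -0.022, "tz": 0, "grip": 1}]'

```text
clock: 35.3
tool_pos: [0.609, 0.1805, 0.3252]
tcp_rot: [[-0.064, 0.998, 0.001], [0.998, 0.064, -0.0], [-0.0, 0.001, -1.0]]
ft_force: [0.4, 0.6, 0.1]
width: 0.0879
finger_force: 0.0
```

Emit:
step_arm --targets '[{"ax": 0, "ay": 0, "az": 0, "tx": 0.031, "ty": -0.022, "tz": -0.02, "grip": 1}, {"ax": 0, "ay": 0, "az": 0, "tx": 0.026, "ty": -0.018, "tz": -0.03, "grip": 1}, {"ax": 0, "ay": 0, "az": 0, "tx": 0.015, "ty": -0.007, "tz": -0.03, "grip": 1}, {"ax": 0, "ay": 0, "az": 0, "tx": 0, "ty": 0, "tz": -0.03, "grip": 1}, {"ax": 0, "ay": 0, "az": 0, "tx": 0, "ty": 0, "tz": -0.02, "grip": 1}]'

```text
clock: 35.72
tool_pos: [0.6771, 0.1345, 0.1928]
tcp_rot: [[-0.062, 0.998, -0.004], [0.998, 0.062, -0.0], [-0.0, -0.004, -1.0]]
ft_force: [0.2, 1.3, -1.0]
width: 0.0881
finger_force: 0.0
```

Emit:
step_arm --targets '[{"ax": 0, "ay": 0, "az": 0, "tx": 0, "ty": 0, "tz": 0, "grip": 1}, {"ax": 0, "ay": 0, "az": 0, "tx": 0, "ty": 0, "tz": 0, "grip": 1}]'

```text
clock: 35.88
tool_pos: [0.6769, 0.1362, 0.1957]
tcp_rot: [[-0.065, 0.998, -0.003], [0.998, 0.065, -0.0], [0.0, -0.003, -1.0]]
ft_force: [0.2, -0.3, 1.1]
width: 0.0884
finger_force: 0.0
```

Down 41 mm, grip, then draw the cover shut (about −0.244 in x, −0.018 in y).

Emit:
step_arm --targets '[{"ax": 0, "ay": 0, "az": 0, "tx": 0.002, "ty": 0, "tz": -0.02, "grip": 1}, {"ax": 0, "ay": 0, "az": 0, "tx": 0.002, "ty": 0, "tz": -0.013, "grip": 0.8}, {"ax": 0, "ay": 0, "az": 0, "tx": 0, "ty": 0, "tz": -0.007, "grip": 0.5}, {"ax": 0, "ay": 0, "az": 0, "tx": 0, "ty": 0, "tz": 0, "grip": 0.3}, {"ax": 0, "ay": 0, "az": 0, "tx": 0, "ty": 0, "tz": 0, "grip": 0}]'

```text
clock: 36.3
tool_pos: [0.6815, 0.1376, 0.1572]
tcp_rot: [[-0.067, 0.998, 0.0], [0.998, 0.067, 0.0], [-0.0, 0.0, -1.0]]
ft_force: [1.3, 0.5, 0.3]
width: 0.0634
finger_force: 0.0
```

Emit:
step_arm --squeeze 15 --targets '[{"ax": 0, "ay": 0, "az": 0, "tx": 0, "ty": 0, "tz": 0, "grip": 0}, {"ax": 0, "ay": 0, "az": 0, "tx": 0, "ty": 0, "tz": 0, "grip": 0}, {"ax": 0, "ay": 0, "az": 0, "tx": 0, "ty": 0, "tz": 0, "grip": 0}, {"ax": 0, "ay": 0, "az": 0, "tx": 0, "ty": 0, "tz": 0, "grip": 0}, {"ax": 0, "ay": 0, "az": 0, "tx": 0, "ty": 0, "tz": 0, "grip": 0}]'

```text
clock: 36.72
tool_pos: [0.6816, 0.1376, 0.157]
tcp_rot: [[-0.067, 0.998, 0.001], [0.998, 0.067, 0.0], [-0.0, 0.001, -1.0]]
ft_force: [0.5, 0.4, 0.0]
width: 0.0299
finger_force: 0.0
```

Emit:
step_arm --targets '[{"ax": 0, "ay": 0, "az": 0, "tx": 0, "ty": 0, "tz": 0, "grip": 0}, {"ax": 0, "ay": 0, "az": 0, "tx": 0, "ty": 0, "tz": 0, "grip": 0}, {"ax": 0, "ay": 0, "az": 0, "tx": 0, "ty": 0, "tz": 0, "grip": 0}]'

```text
clock: 36.97
tool_pos: [0.6812, 0.1376, 0.1565]
tcp_rot: [[-0.067, 0.998, -0.001], [0.998, 0.067, -0.0], [0.0, -0.001, -1.0]]
ft_force: [-0.3, -0.4, 1.7]
width: 0.0113
finger_force: 15.0
```

Emit:
step_arm --targets '[{"ax": 0, "ay": 0, "az": 0, "tx": -0.012, "ty": -0.001, "tz": 0, "grip": 0}, {"ax": 0, "ay": 0, "az": 0, "tx": -0.02, "ty": -0.0015, "tz": 0, "grip": 0}, {"ax": 0, "ay": 0, "az": 0, "tx": -0.024, "ty": -0.0018, "tz": 0, "grip": 0}, {"ax": 0, "ay": 0, "az": 0, "tx": -0.024, "ty": -0.0018, "tz": 0, "grip": 0}, {"ax": 0, "ay": 0, "az": 0, "tx": -0.024, "ty": -0.0018, "tz": 0, "grip": 0}]'

```text
clock: 37.38
tool_pos: [0.5773, 0.1297, 0.1566]
tcp_rot: [[-0.067, 0.998, 0.002], [0.998, 0.067, 0.0], [0.0, 0.002, -1.0]]
ft_force: [4.1, 1.1, 0.4]
width: 0.0113
finger_force: 15.0
```

Emit:
step_arm --targets '[{"ax": 0, "ay": 0, "az": 0, "tx": -0.024, "ty": -0.0018, "tz": 0, "grip": 0}, {"ax": 0, "ay": 0, "az": 0, "tx": -0.024, "ty": -0.0018, "tz": 0, "grip": 0}, {"ax": 0, "ay": 0, "az": 0, "tx": -0.024, "ty": -0.0018, "tz": 0, "grip": 0}, {"ax": 0, "ay": 0, "az": 0, "tx": -0.024, "ty": -0.0018, "tz": 0, "grip": 0}, {"ax": 0, "ay": 0, "az": 0, "tx": -0.02, "ty": -0.0015, "tz": 0, "grip": 0}]'

```text
clock: 37.8
tool_pos: [0.4606, 0.121, 0.1566]
tcp_rot: [[-0.067, 0.998, 0.001], [0.998, 0.067, 0.0], [0.0, 0.001, -1.0]]
ft_force: [4.4, 1.0, -2.0]
width: 0.0112
finger_force: 15.0
```

Emit:
step_arm --targets '[{"ax": 0, "ay": 0, "az": 0, "tx": -0.012, "ty": -0.001, "tz": 0, "grip": 0}, {"ax": 0, "ay": 0, "az": 0, "tx": -0.008, "ty": -0.0005, "tz": 0, "grip": 0}, {"ax": 0, "ay": 0, "az": 0, "tx": -0.005, "ty": 0, "tz": 0, "grip": 0}, {"ax": 0, "ay": 0, "az": 0, "tx": 0, "ty": 0, "tz": 0, "grip": 0}]'

```text
clock: 38.13
tool_pos: [0.4369, 0.1193, 0.1566]
tcp_rot: [[-0.066, 0.998, 0.002], [0.998, 0.066, -0.0], [-0.0, 0.002, -1.0]]
ft_force: [3.4, -0.4, -4.9]
width: 0.0113
finger_force: 15.0
```

Emit:
step_arm --targets '[{"ax": 0, "ay": 0, "az": 0, "tx": -0.003, "ty": 0, "tz": 0, "grip": 0}, {"ax": 0, "ay": 0, "az": 0, "tx": -0.002, "ty": 0, "tz": 0, "grip": 0}, {"ax": 0, "ay": 0, "az": 0, "tx": 0, "ty": 0, "tz": 0, "grip": 0}]'

```text
clock: 38.38
tool_pos: [0.4368, 0.1193, 0.1571]
tcp_rot: [[-0.065, 0.998, 0.013], [0.998, 0.065, 0.001], [-0.0, 0.013, -1.0]]
ft_force: [24.8, 1.6, -22.3]
width: 0.0112
finger_force: 14.8
```

Emit:
step_arm --targets '[{"ax": 0, "ay": 0, "az": 0, "tx": 0.004, "ty": 0, "tz": 0, "grip": 0.3}, {"ax": 0, "ay": 0, "az": 0, "tx": 0, "ty": 0, "tz": 0, "grip": 0.5}, {"ax": 0, "ay": 0, "az": 0, "tx": 0, "ty": 0, "tz": 0, "grip": 0.5}, {"ax": 0, "ay": 0, "az": 0, "tx": 0, "ty": 0, "tz": 0, "grip": 0.5}, {"ax": 0, "ay": 0, "az": 0, "tx": 0, "ty": 0, "tz": 0.02, "grip": 0.5}]'

```text
clock: 38.8
tool_pos: [0.4326, 0.1194, 0.1736]
tcp_rot: [[-0.067, 0.998, -0.007], [0.998, 0.067, -0.0], [0.0, -0.007, -1.0]]
ft_force: [-1.2, 0.7, -0.0]
width: 0.0425
finger_force: 0.0
```

Emit:
step_arm --targets '[{"ax": 0, "ay": 0, "az": 0, "tx": 0, "ty": 0, "tz": 0.035, "grip": 0.5}, {"ax": 0, "ay": 0, "az": 0, "tx": 0.01, "ty": -0.025, "tz": 0.035, "grip": 0.5}, {"ax": 0, "ay": 0, "az": 0, "tx": 0.01, "ty": -0.037, "tz": 0.03, "grip": 0.5}, {"ax": 0, "ay": 0, "az": 0, "tx": 0.01, "ty": -0.037, "tz": 0.008, "grip": 0.5}, {"ax": 0, "ay": 0, "az": 0, "tx": 0.01, "ty": -0.037, "tz": 0, "grip": 0.5}]'

```text
clock: 39.22
tool_pos: [0.475, -0.0111, 0.282]
tcp_rot: [[-0.069, 0.998, 0.006], [0.998, 0.069, -0.002], [-0.002, 0.006, -1.0]]
ft_force: [0.6, 0.5, -0.7]
width: 0.0438
finger_force: 0.0
```

Emit:
step_arm --targets '[{"ax": 0, "ay": 0, "az": 0, "tx": 0.01, "ty": -0.03, "tz": 0, "grip": 0.5}, {"ax": 0, "ay": 0, "az": 0, "tx": 0, "ty": -0.018, "tz": 0, "grip": 0.5}, {"ax": 0, "ay": 0, "az": 0, "tx": 0, "ty": 0, "tz": 0, "grip": 0.5}, {"ax": 0, "ay": 0, "az": 0, "tx": 0, "ty": 0, "tz": 0, "grip": 0.5}, {"ax": 0, "ay": 0, "az": 0, "tx": 0, "ty": 0, "tz": 0, "grip": 0.5}]'

```text
clock: 39.63
tool_pos: [0.4831, -0.057, 0.2781]
tcp_rot: [[-0.067, 0.998, -0.001], [0.998, 0.067, 0.001], [0.001, -0.001, -1.0]]
ft_force: [-0.5, 0.5, 0.1]
width: 0.0443
finger_force: 0.0
```

```bash
cat > slot.py <<'E'
from h import *
def slot(f):
    o,im=snap('wrist',f);print(o['tool_pos'].round(4),o['tcp_rot'].round(4)[:2,:2].tolist())
    u,v=proj('wrist',[.491,-.066,.15],o)[0].astype(int);w=50
    g=cv2.cvtColor(im[v-w:v+w,u-w:u+w],cv2.COLOR_RGB2GRAY);print(u,v,g[w],g[:,w])
    t,m=cv2.threshold(g,0,255,cv2.THRESH_BINARY_INV+cv2.THRESH_OTSU);n,l,s,c=cv2.connectedComponentsWithStats(m)
    for i in range(1,n):
        if s[i,4]>150:print(t,s[i].tolist(),c[i].round(1)+[u-w,v-w])
    return o,im
if __name__=='__main__':slot('w12')
E
python3 slot.py
```

```text
[ 0.4831 -0.057   0.2781] [[-0.0666, 0.9978], [0.9978, 0.0666]]
324 237 [169 169 170 169 168 168 167 164 164 165 165 163 163 163 163 164 108  44
  43  73  99 106 106 107 108 108 107 105 108 108 106 105  99  99  91  87
  82  83  81  82  83  83  83  81  82  83  81  79  82  83  81  83  82  80
  83  81  81  81  79  81  82  80  82  77 149 175 134 105 107 107 104 106
 106 107 110 108 106 105 105 157 128 141 163 164 165 165 167 169 170 169
 166 167 166 166 166 164 162 164 163 164] [128 131 129 107  17  18  15  20  16  19  26  82  86  84  80  84  83  80
  82  85 109 108 110 111 108 111 110 109 109 110 110 108 109 109 110 111
 109 110 110 110 129 165  93  54  83  83  83  83  81  82  81  81  80  80
  85 132 167 168 191 219 221 220 220 219 220 220 218 219 219 219 218 218
 219 219 218 217 219 215 187 229 228 227 227 234 235 234 234 235 236 237
 235 235 235 237 237 238 238 233 230 229]
145.0 [0, 0, 100, 64, 4798] [320.3 212.3]
145.0 [0, 80, 39, 20, 568] [289.1 278.2]
```

```bash
python3 - <<'E'
from h import *
o=manip.get_obs();print(px('wrist',[(323.5,236.0)],.15,o))
im=cv2.imread('pics/w12.png');g=cv2.cvtColor(im,cv2.COLOR_BGR2GRAY)
for v in (227,232,242,246):print(v,g[v,300:345].tolist())
for u in (308,314,332,337):print(u,g[220:250,u].tolist())
e=np.array([[x,y] for x,y in((-.0132,.0072),(.0132,.0072),(.0132,-.0072),(-.0132,-.0072),(-.023,0),(.023,0),(0,.023),(0,-.023))])@R.from_euler('z',.075).as_matrix()[:2,:2].T+px('wrist',[(323.5,236.0)],.15,o)[0,:2]
print(proj('wrist',np.c_[e,np.full(8,.15)],o).tolist())
E
```

```text
[[ 0.4906 -0.0643  0.15  ]]
227 [107, 109, 107, 105, 105, 105, 102, 103, 102, 105, 105, 103, 182, 208, 208, 202, 195, 192, 190, 192, 196, 198, 196, 173, 129, 107, 109, 110, 110, 107, 105, 106, 107, 109, 111, 112, 109, 109, 102, 96, 98, 105, 108, 108, 108]
232 [107, 107, 109, 107, 106, 106, 101, 97, 88, 83, 82, 84, 83, 83, 83, 82, 81, 79, 84, 78, 80, 79, 81, 83, 83, 82, 82, 81, 79, 81, 82, 81, 82, 80, 82, 83, 76, 75, 87, 95, 95, 103, 107, 108, 106]
242 [106, 109, 107, 105, 105, 105, 100, 100, 104, 98, 98, 110, 127, 133, 132, 133, 134, 131, 129, 129, 127, 129, 131, 133, 132, 132, 131, 131, 132, 129, 129, 130, 128, 131, 130, 130, 130, 131, 157, 134, 167, 211, 218, 218, 218]
246 [108, 106, 108, 106, 107, 105, 104, 106, 190, 218, 218, 216, 216, 215, 216, 216, 213, 212, 210, 214, 219, 218, 219, 219, 219, 220, 220, 220, 221, 221, 219, 215, 219, 221, 222, 222, 223, 221, 220, 220, 219, 219, 217, 217, 215]
308 [108, 104, 107, 105, 107, 106, 105, 102, 92, 87, 88, 88, 88, 90, 92, 92, 94, 91, 92, 96, 96, 99, 104, 152, 150, 150, 190, 189, 191, 214]
314 [108, 109, 108, 107, 109, 107, 121, 208, 168, 78, 51, 84, 83, 84, 81, 77, 81, 83, 82, 82, 82, 88, 132, 172, 165, 170, 216, 216, 215, 216]
332 [108, 106, 107, 108, 107, 106, 106, 107, 165, 94, 54, 79, 82, 84, 82, 82, 80, 79, 83, 84, 82, 88, 128, 165, 171, 186, 219, 219, 219, 219]
337 [108, 107, 108, 107, 110, 110, 107, 109, 172, 99, 70, 73, 75, 74, 77, 74, 77, 77, 79, 81, 80, 88, 131, 172, 176, 192, 221, 221, 220, 221]
[[306.0, 227.0], [341.0, 226.8], [340.8, 245.0], [306.2, 245.2], [293.2, 236.3], [353.8, 235.9], [323.5, 206.3], [323.5, 264.5]]
```

Emit:
step_arm --targets '[{"ax": 0, "ay": 0, "az": 0.06, "tx": 0, "ty": 0.02, "tz": 0, "grip": 0.6}, {"ax": 0, "ay": 0, "az": 0.12, "tx": -0.001, "ty": 0.03, "tz": 0, "grip": 0.6}, {"ax": 0, "ay": 0, "az": 0.12, "tx": -0.001, "ty": 0.03, "tz": 0, "grip": 0.6}, {"ax": 0, "ay": 0, "az": 0.12, "tx": -0.001, "ty": 0.03, "tz": 0, "grip": 0.6}, {"ax": 0, "ay": 0, "az": 0.12, "tx": -0.001, "ty": 0.03, "tz": 0, "grip": 0.6}]'

```text
clock: 40.1
tool_pos: [0.4786, 0.0849, 0.2784]
tcp_rot: [[-0.576, 0.817, 0.0], [0.817, 0.576, 0.0], [0.0, 0.0, -1.0]]
ft_force: [0.3, 0.4, -0.3]
width: 0.0526
finger_force: 0.0
```

Emit:
step_arm --targets '[{"ax": 0, "ay": 0, "az": 0.12, "tx": -0.001, "ty": 0.03, "tz": 0, "grip": 0.6}, {"ax": 0, "ay": 0, "az": 0.12, "tx": -0.001, "ty": 0.03, "tz": 0, "grip": 0.6}, {"ax": 0, "ay": 0, "az": 0.12, "tx": -0.002, "ty": 0.03, "tz": 0, "grip": 0.6}, {"ax": 0, "ay": 0, "az": 0.12, "tx": -0.002, "ty": 0.03, "tz": 0, "grip": 0.6}, {"ax": 0, "ay": 0, "az": 0.12, "tx": -0.002, "ty": 0.03, "tz": 0, "grip": 0.6}]'

```text
clock: 40.52
tool_pos: [0.4701, 0.2351, 0.2785]
tcp_rot: [[-0.937, 0.348, 0.0], [0.348, 0.937, 0.0], [-0.0, 0.0, -1.0]]
ft_force: [0.7, -0.1, -0.4]
width: 0.053
finger_force: 0.0
```

Emit:
step_arm --targets '[{"ax": 0, "ay": 0, "az": 0.12, "tx": -0.002, "ty": 0.03, "tz": 0, "grip": 0.6}, {"ax": 0, "ay": 0, "az": 0.12, "tx": -0.002, "ty": 0.03, "tz": 0, "grip": 0.6}, {"ax": 0, "ay": 0, "az": 0.12, "tx": -0.002, "ty": 0.03, "tz": 0, "grip": 0.6}, {"ax": 0, "ay": 0, "az": 0.12, "tx": -0.002, "ty": 0.03, "tz": 0, "grip": 0.6}, {"ax": 0, "ay": 0, "az": 0.12, "tx": -0.001, "ty": 0.02, "tz": 0, "grip": 0.6}]'

```text
clock: 40.93
tool_pos: [0.4603, 0.376, 0.2783]
tcp_rot: [[-0.97, -0.243, -0.0], [-0.243, 0.97, 0.001], [0.0, 0.001, -1.0]]
ft_force: [0.5, 0.4, -0.4]
width: 0.0529
finger_force: 0.0
```

Emit:
step_arm --targets '[{"ax": 0, "ay": 0, "az": 0.12, "tx": 0, "ty": 0.016, "tz": 0, "grip": 0.6}, {"ax": 0, "ay": 0, "az": 0.09, "tx": 0, "ty": 0.006, "tz": 0, "grip": 0.6}, {"ax": 0, "ay": 0, "az": 0, "tx": 0, "ty": 0, "tz": 0, "grip": 0.6}, {"ax": 0, "ay": 0, "az": 0, "tx": 0, "ty": 0, "tz": 0, "grip": 0.6}, {"ax": 0, "ay": 0, "az": 0, "tx": 0, "ty": 0, "tz": 0, "grip": 0.6}]'

```text
clock: 41.35
tool_pos: [0.4618, 0.3943, 0.2783]
tcp_rot: [[-0.903, -0.43, -0.0], [-0.43, 0.903, -0.0], [0.0, -0.0, -1.0]]
ft_force: [0.8, 0.6, -0.1]
width: 0.0528
finger_force: 0.0
```

```bash
python3 - <<'E'
from h import *
o,im=snap('wrist','w13');print(o['tool_pos'].round(4),o['tcp_rot'].round(4).tolist())
print(proj('wrist',[[.462,.3948,.141],[.462,.3948,.105]],o))
g=cv2.cvtColor(im,cv2.COLOR_RGB2GRAY)
u,v=proj('wrist',[.462,.3948,.141],o)[0].astype(int)
m=(g[v-60:v+80,u-90:u+90]<40).astype(np.uint8);n,l,s,c=cv2.connectedComponentsWithStats(m)
for i in range(1,n):
    if s[i,4]>200:
        r=cv2.minAreaRect(np.argwhere(l==i)[:,::-1].astype(np.float32));print(s[i].tolist(),(c[i]+[u-90,v-60]).round(1),[np.round(x,1) for x in r])
E
```

```text
[0.4618 0.3943 0.2783] [[-0.903, -0.4296, -0.0003], [-0.4296, 0.903, -0.0003], [0.0004, -0.0001, -1.0]]
[[314.  223.5]
 [314.  213.3]]
[85, 25, 12, 60, 677] [314.4 217.6] [array([90.5, 54.5]), array([59., 11.]), np.float64(90.0)]
[0, 116, 27, 24, 576] [236.8 291.8] [array([ 13. , 127.5]), array([23., 26.]), np.float64(90.0)]
[154, 116, 26, 24, 562] [390.8 291.7] [array([166.5, 127.5]), array([23., 25.]), np.float64(90.0)]
```

Emit:
step_arm --targets '[{"ax": 0, "ay": 0, "az": 0, "tx": 0, "ty": 0, "tz": -0.02, "grip": 0.6}, {"ax": 0, "ay": 0, "az": 0, "tx": 0, "ty": 0, "tz": -0.03, "grip": 0.6}, {"ax": 0, "ay": 0, "az": 0, "tx": 0, "ty": 0, "tz": -0.03, "grip": 0.5}, {"ax": 0, "ay": 0, "az": 0, "tx": 0, "ty": 0, "tz": -0.03, "grip": 0.5}, {"ax": 0, "ay": 0, "az": 0, "tx": 0, "ty": 0, "tz": -0.025, "grip": 0.5}]'

```text
clock: 41.82
tool_pos: [0.462, 0.3931, 0.1415]
tcp_rot: [[-0.903, -0.429, -0.001], [-0.429, 0.903, -0.001], [0.001, -0.0, -1.0]]
ft_force: [-0.8, 1.3, 0.6]
width: 0.044
finger_force: 0.0
```

Emit:
step_arm --targets '[{"ax": 0, "ay": 0, "az": 0, "tx": 0, "ty": 0, "tz": -0.015, "grip": 0.4}, {"ax": 0, "ay": 0, "az": 0, "tx": 0, "ty": 0, "tz": -0.01, "grip": 0.4}, {"ax": 0, "ay": 0, "az": 0, "tx": 0, "ty": 0, "tz": -0.008, "grip": 0.3}, {"ax": 0, "ay": 0, "az": 0, "tx": 0, "ty": 0, "tz": 0, "grip": 0.3}, {"ax": 0, "ay": 0, "az": 0, "tx": 0, "ty": 0, "tz": 0, "grip": 0.25}]'

```text
clock: 42.23
tool_pos: [0.4629, 0.3942, 0.111]
tcp_rot: [[-0.903, -0.431, 0.001], [-0.431, 0.903, 0.0], [-0.001, 0.0, -1.0]]
ft_force: [0.1, 0.5, 0.1]
width: 0.0229
finger_force: 0.0
```

Emit:
step_arm --squeeze 10 --targets '[{"ax": 0, "ay": 0, "az": 0, "tx": 0, "ty": 0, "tz": 0, "grip": 0}, {"ax": 0, "ay": 0, "az": 0, "tx": 0, "ty": 0, "tz": 0, "grip": 0}, {"ax": 0, "ay": 0, "az": 0, "tx": 0, "ty": 0, "tz": 0, "grip": 0}, {"ax": 0, "ay": 0, "az": 0, "tx": 0, "ty": 0, "tz": 0, "grip": 0}, {"ax": 0, "ay": 0, "az": 0, "tx": 0, "ty": 0, "tz": 0, "grip": 0}]'

```text
clock: 42.65
tool_pos: [0.4633, 0.3947, 0.1117]
tcp_rot: [[-0.902, -0.431, 0.002], [-0.431, 0.902, 0.001], [-0.002, 0.0, -1.0]]
ft_force: [0.4, -0.2, 6.4]
width: 0.01
finger_force: 10.0
```

Emit:
step_arm --squeeze 35 --targets '[{"ax": 0, "ay": 0, "az": 0, "tx": 0, "ty": 0, "tz": 0, "grip": 0}, {"ax": 0, "ay": 0, "az": 0, "tx": 0, "ty": 0, "tz": 0, "grip": 0}, {"ax": 0, "ay": 0, "az": 0, "tx": 0, "ty": 0, "tz": 0, "grip": 0}, {"ax": 0, "ay": 0, "az": 0, "tx": 0, "ty": 0, "tz": 0, "grip": 0}]'

```text
clock: 42.98
tool_pos: [0.4633, 0.3947, 0.1117]
tcp_rot: [[-0.902, -0.431, 0.002], [-0.431, 0.902, 0.001], [-0.002, 0.0, -1.0]]
ft_force: [-0.5, -0.5, 5.7]
width: 0.0095
finger_force: 35.0
```

Emit:
step_arm --targets '[{"ax": 0, "ay": 0, "az": 0, "tx": 0, "ty": 0, "tz": 0.01, "grip": 0}, {"ax": 0, "ay": 0, "az": 0, "tx": 0, "ty": 0, "tz": 0.025, "grip": 0}, {"ax": 0, "ay": 0, "az": 0, "tx": 0, "ty": 0, "tz": 0.035, "grip": 0}, {"ax": 0, "ay": 0, "az": 0, "tx": 0, "ty": 0, "tz": 0.035, "grip": 0}, {"ax": 0, "ay": 0, "az": 0, "tx": 0, "ty": 0, "tz": 0.035, "grip": 0}]'

```text
clock: 43.4
tool_pos: [0.4618, 0.3939, 0.2519]
tcp_rot: [[-0.902, -0.431, -0.001], [-0.431, 0.902, -0.001], [0.001, -0.0, -1.0]]
ft_force: [0.0, -0.0, -1.1]
width: 0.0099
finger_force: 35.0
```

Emit:
step_arm --targets '[{"ax": 0, "ay": 0, "az": -0.07, "tx": 0.002, "ty": -0.02, "tz": 0.01, "grip": 0}, {"ax": 0, "ay": 0, "az": -0.1, "tx": 0.002, "ty": -0.035, "tz": 0, "grip": 0}, {"ax": 0, "ay": 0, "az": -0.1, "tx": 0.002, "ty": -0.035, "tz": 0, "grip": 0}, {"ax": 0, "ay": 0, "az": -0.1, "tx": 0.002, "ty": -0.035, "tz": 0, "grip": 0}, {"ax": 0, "ay": 0, "az": 0, "tx": 0.002, "ty": -0.035, "tz": 0, "grip": 0}]'

```text
clock: 43.82
tool_pos: [0.4719, 0.2329, 0.2608]
tcp_rot: [[-0.997, -0.071, 0.0], [-0.071, 0.997, 0.0], [-0.0, 0.0, -1.0]]
ft_force: [1.4, -0.8, 0.3]
width: 0.0096
finger_force: 35.0
```

Emit:
step_arm --targets '[{"ax": 0, "ay": 0, "az": 0, "tx": 0.002, "ty": -0.035, "tz": 0, "grip": 0}, {"ax": 0, "ay": 0, "az": 0, "tx": 0.002, "ty": -0.035, "tz": 0, "grip": 0}, {"ax": 0, "ay": 0, "az": 0, "tx": 0.002, "ty": -0.035, "tz": 0, "grip": 0}, {"ax": 0, "ay": 0, "az": 0, "tx": 0.002, "ty": -0.035, "tz": 0, "grip": 0}, {"ax": 0, "ay": 0, "az": 0, "tx": 0.002, "ty": -0.035, "tz": 0, "grip": 0}]'

```text
clock: 44.23
tool_pos: [0.482, 0.0577, 0.2608]
tcp_rot: [[-0.997, -0.076, 0.0], [-0.076, 0.997, 0.0], [-0.0, -0.0, -1.0]]
ft_force: [0.4, -0.6, -1.3]
width: 0.0102
finger_force: 35.0
```

Emit:
step_arm --targets '[{"ax": 0, "ay": 0, "az": 0, "tx": 0.002, "ty": -0.035, "tz": 0, "grip": 0}, {"ax": 0, "ay": 0, "az": 0, "tx": 0.003, "ty": -0.035, "tz": 0, "grip": 0}, {"ax": 0, "ay": 0, "az": 0, "tx": 0.003, "ty": -0.03, "tz": 0, "grip": 0}, {"ax": 0, "ay": 0, "az": 0, "tx": 0, "ty": -0.02, "tz": 0, "grip": 0}, {"ax": 0, "ay": 0, "az": 0, "tx": 0, "ty": -0.01, "tz": 0, "grip": 0}]'

```text
clock: 44.65
tool_pos: [0.4902, -0.0732, 0.2607]
tcp_rot: [[-0.997, -0.073, -0.0], [-0.073, 0.997, -0.001], [0.0, -0.0, -1.0]]
ft_force: [0.1, -0.1, -0.4]
width: 0.0096
finger_force: 35.0
```

Emit:
step_arm --targets '[{"ax": 0, "ay": 0, "az": 0, "tx": 0, "ty": 0, "tz": 0, "grip": 0}, {"ax": 0, "ay": 0, "az": 0, "tx": 0, "ty": 0, "tz": 0, "grip": 0}, {"ax": 0, "ay": 0, "az": 0, "tx": 0, "ty": 0, "tz": 0, "grip": 0}, {"ax": 0, "ay": 0, "az": 0, "tx": 0, "ty": 0, "tz": 0, "grip": 0}]'

```text
clock: 44.98
tool_pos: [0.4904, -0.0694, 0.2603]
tcp_rot: [[-0.997, -0.077, -0.0], [-0.077, 0.997, 0.0], [0.0, 0.0, -1.0]]
ft_force: [-0.3, 0.1, -0.6]
width: 0.0095
finger_force: 35.0
```

```bash
python3 - <<'E'
from h import *
o,im=snap('wrist','w14');print(o['tool_pos'].round(4),o['tcp_rot'].round(4).tolist(),o['width'],o['ft_force'].round(1))
g=cv2.cvtColor(im,cv2.COLOR_RGB2GRAY)
print(proj('wrist',[[.4907,-.0647,.15],[.4675,-.0667,.15],[.5139,-.0627,.15]],o),proj('wrist',o['tool_pos']+np.array([0,0,-.0467]),o),proj('wrist',o['tool_pos']+np.array([0,0,-.0067]),o))
E
```

```text
[ 0.4904 -0.0694  0.2603] [[-0.997, -0.0775, -0.0001], [-0.0775, 0.997, 0.0004], [0.0001, 0.0004, -1.0]] 0.009545361206073211 [-0.3  0.1 -0.6]
[[320.2 233.2]
 [320.1 200.8]
 [320.3 264.2]] [[313.5 263.8]] [[313.4 295.4]]
```

```bash
python3 - <<'E'
from h import *
o=manip.get_obs();g=cv2.cvtColor(cv2.imread('pics/w14.png'),cv2.COLOR_BGR2GRAY)
for v in (206,212,218,224,230,236):print(v,g[v,282:358].tolist())
print(g[195:270,308].tolist());print(g[195:270,332].tolist())
E
```

```text
206 [171, 169, 124, 59, 40, 68, 97, 106, 108, 108, 106, 106, 106, 108, 105, 108, 107, 106, 107, 109, 107, 106, 107, 108, 107, 107, 107, 108, 107, 108, 108, 106, 107, 108, 108, 106, 107, 107, 109, 108, 109, 108, 109, 108, 108, 106, 108, 108, 110, 108, 109, 107, 109, 108, 108, 107, 108, 110, 109, 111, 110, 108, 110, 110, 106, 110, 111, 110, 108, 110, 109, 109, 76, 73, 84, 82]
212 [173, 120, 56, 45, 46, 54, 92, 104, 105, 104, 106, 105, 105, 106, 107, 106, 106, 104, 107, 104, 104, 104, 105, 105, 105, 105, 105, 104, 108, 106, 105, 107, 105, 105, 106, 106, 105, 107, 106, 105, 106, 105, 103, 108, 108, 106, 104, 106, 106, 107, 106, 106, 105, 107, 109, 107, 105, 106, 105, 104, 107, 106, 106, 106, 105, 106, 107, 107, 104, 105, 107, 93, 54, 19, 42, 72]
218 [133, 73, 44, 41, 43, 55, 92, 109, 106, 106, 108, 107, 108, 108, 108, 108, 107, 107, 106, 108, 107, 106, 110, 105, 108, 107, 108, 108, 104, 99, 96, 65, 29, 16, 17, 18, 16, 16, 18, 19, 18, 13, 16, 18, 49, 69, 89, 95, 95, 102, 108, 107, 109, 107, 108, 106, 107, 106, 107, 107, 105, 106, 107, 106, 106, 107, 107, 105, 107, 107, 107, 81, 42, 21, 15
[... 1068 characters left out ...]
[82, 80, 83, 82, 82, 84, 97, 105, 104, 107, 106, 107, 107, 108, 105, 107, 106, 105, 105, 105, 103, 105, 105, 108, 106, 105, 105, 107, 106, 105, 105, 101, 103, 102, 105, 106, 106, 106, 108, 109, 107, 109, 108, 107, 108, 105, 105, 107, 107, 83, 84, 81, 26, 13, 7, 11, 16, 20, 11, 13, 8, 14, 9, 7, 9, 11, 14, 14, 15, 9, 10, 8, 10, 9, 10]
[81, 82, 83, 83, 79, 83, 94, 104, 107, 104, 107, 109, 108, 107, 105, 108, 106, 106, 107, 104, 106, 107, 107, 108, 106, 106, 106, 108, 105, 108, 103, 103, 104, 101, 106, 107, 109, 106, 108, 108, 107, 110, 110, 108, 107, 106, 104, 109, 109, 111, 112, 109, 110, 106, 106, 108, 107, 109, 106, 105, 112, 153, 81, 81, 87, 103, 109, 108, 109, 106, 108, 109, 109, 108, 108]
```

Emit:
step_arm --targets '[{"ax": 0, "ay": 0, "az": 0, "tx": 0.0015, "ty": 0.005, "tz": -0.01, "grip": 0}, {"ax": 0, "ay": 0, "az": 0, "tx": 0, "ty": 0, "tz": -0.02, "grip": 0}, {"ax": 0, "ay": 0, "az": 0, "tx": 0, "ty": 0, "tz": -0.015, "grip": 0}, {"ax": 0, "ay": 0, "az": 0, "tx": 0, "ty": 0, "tz": -0.006, "grip": 0}, {"ax": 0, "ay": 0, "az": 0, "tx": 0, "ty": 0, "tz": 0, "grip": 0}]'

```text
clock: 45.45
tool_pos: [0.4908, -0.0646, 0.2071]
tcp_rot: [[-0.997, -0.077, -0.004], [-0.077, 0.997, 0.002], [0.004, 0.002, -1.0]]
ft_force: [-0.4, 0.3, 0.1]
width: 0.0098
finger_force: 35.0
```

Emit:
step_arm --targets '[{"ax": 0, "ay": 0, "az": 0, "tx": 0, "ty": 0, "tz": 0, "grip": 0}, {"ax": 0, "ay": 0, "az": 0, "tx": 0, "ty": 0, "tz": 0, "grip": 0}, {"ax": 0, "ay": 0, "az": 0, "tx": 0, "ty": 0, "tz": 0, "grip": 0}, {"ax": 0, "ay": 0, "az": 0, "tx": 0, "ty": 0, "tz": 0, "grip": 0}, {"ax": 0, "ay": 0, "az": 0, "tx": 0, "ty": 0, "tz": 0, "grip": 0}]'

```text
clock: 45.87
tool_pos: [0.4923, -0.066, 0.21]
tcp_rot: [[-0.997, -0.076, 0.001], [-0.076, 0.997, -0.0], [-0.001, -0.001, -1.0]]
ft_force: [0.3, -0.6, -0.8]
width: 0.0095
finger_force: 35.0
```

Emit:
step_arm --targets '[{"ax": 0, "ay": 0, "az": 0, "tx": 0, "ty": 0.0015, "tz": -0.003, "grip": 0}, {"ax": 0, "ay": 0, "az": 0, "tx": 0, "ty": 0, "tz": -0.004, "grip": 0}, {"ax": 0, "ay": 0, "az": 0, "tx": 0, "ty": 0, "tz": -0.004, "grip": 0}, {"ax": 0, "ay": 0, "az": 0, "tx": 0, "ty": 0, "tz": -0.002, "grip": 0}, {"ax": 0, "ay": 0, "az": 0, "tx": 0, "ty": 0, "tz": 0, "grip": 0}]'

```text
clock: 46.28
tool_pos: [0.4914, -0.0641, 0.1954]
tcp_rot: [[-0.997, -0.076, -0.002], [-0.076, 0.997, 0.001], [0.001, 0.001, -1.0]]
ft_force: [0.0, 0.1, -0.7]
width: 0.0092
finger_force: 35.0
```

Emit:
step_arm --targets '[{"ax": 0, "ay": 0, "az": 0, "tx": 0, "ty": 0, "tz": -0.003, "grip": 0}, {"ax": 0, "ay": 0, "az": 0, "tx": 0, "ty": 0, "tz": -0.003, "grip": 0}, {"ax": 0, "ay": 0, "az": 0, "tx": 0, "ty": 0, "tz": 0, "grip": 0}]'

```text
clock: 46.53
tool_pos: [0.4916, -0.0642, 0.1896]
tcp_rot: [[-0.997, -0.076, -0.001], [-0.076, 0.997, 0.0], [0.001, 0.0, -1.0]]
ft_force: [0.3, -0.6, -0.5]
width: 0.0098
finger_force: 35.0
```

Emit:
step_arm --targets '[{"ax": 0, "ay": 0, "az": 0, "tx": 0, "ty": 0, "tz": -0.005, "grip": 0}, {"ax": 0, "ay": 0, "az": 0, "tx": 0, "ty": 0, "tz": -0.006, "grip": 0}, {"ax": 0, "ay": 0, "az": 0, "tx": 0, "ty": 0, "tz": -0.006, "grip": 0}, {"ax": 0, "ay": 0, "az": 0, "tx": 0, "ty": 0, "tz": -0.005, "grip": 0}, {"ax": 0, "ay": 0, "az": 0, "tx": 0, "ty": 0, "tz": -0.003, "grip": 0}]'

```text
clock: 46.95
tool_pos: [0.4915, -0.0641, 0.1642]
tcp_rot: [[-0.997, -0.076, -0.001], [-0.076, 0.997, 0.001], [0.001, 0.001, -1.0]]
ft_force: [0.5, 0.2, -0.9]
width: 0.0097
finger_force: 35.0
```

Emit:
step_arm --targets '[{"ax": 0, "ay": 0, "az": 0, "tx": 0, "ty": 0, "tz": -0.0025, "grip": 0}, {"ax": 0, "ay": 0, "az": 0, "tx": 0, "ty": 0, "tz": -0.0015, "grip": 0}, {"ax": 0, "ay": 0, "az": 0, "tx": 0, "ty": 0, "tz": 0, "grip": 0}]'

```text
clock: 47.2
tool_pos: [0.492, -0.0643, 0.1617]
tcp_rot: [[-0.997, -0.076, -0.0], [-0.076, 0.997, 0.0], [0.0, 0.0, -1.0]]
ft_force: [-1.6, 0.8, 2.4]
width: 0.0098
finger_force: 35.0
```

Emit:
step_arm --targets '[{"ax": 0, "ay": 0, "az": -0.06, "tx": 0, "ty": 0, "tz": 0, "grip": 0}, {"ax": 0, "ay": 0, "az": -0.1, "tx": 0, "ty": -0.0001, "tz": 0, "grip": 0}, {"ax": 0, "ay": 0, "az": -0.1, "tx": 0, "ty": -0.0001, "tz": 0, "grip": 0}, {"ax": 0, "ay": 0, "az": -0.1, "tx": 0, "ty": -0.0001, "tz": 0, "grip": 0}]'

```text
clock: 47.53
tool_pos: [0.4923, -0.065, 0.1618]
tcp_rot: [[-0.959, 0.285, 0.001], [0.285, 0.959, -0.001], [-0.001, -0.001, -1.0]]
ft_force: [-0.8, -1.7, 1.9]
width: 0.0094
finger_force: 35.0
```

Emit:
step_arm --targets '[{"ax": 0, "ay": 0, "az": -0.1, "tx": 0, "ty": -0.0001, "tz": 0, "grip": 0}, {"ax": 0, "ay": 0, "az": -0.1, "tx": 0, "ty": -0.0001, "tz": 0, "grip": 0}, {"ax": 0, "ay": 0, "az": -0.1, "tx": -0.0001, "ty": -0.0001, "tz": 0, "grip": 0}, {"ax": 0, "ay": 0, "az": -0.1, "tx": -0.0001, "ty": -0.0001, "tz": 0, "grip": 0}, {"ax": 0, "ay": 0, "az": -0.1, "tx": -0.0001, "ty": -0.0001, "tz": 0, "grip": 0}]'

```text
clock: 47.95
tool_pos: [0.492, -0.0658, 0.1618]
tcp_rot: [[-0.705, 0.71, 0.001], [0.71, 0.705, -0.001], [-0.001, -0.0, -1.0]]
ft_force: [-1.4, -1.8, 2.0]
width: 0.0097
finger_force: 35.0
```

Emit:
step_arm --targets '[{"ax": 0, "ay": 0, "az": -0.1, "tx": -0.0001, "ty": -0.0001, "tz": 0, "grip": 0}, {"ax": 0, "ay": 0, "az": -0.1, "tx": -0.0001, "ty": -0.0001, "tz": 0, "grip": 0}, {"ax": 0, "ay": 0, "az": -0.1, "tx": -0.0001, "ty": 0, "tz": 0, "grip": 0}, {"ax": 0, "ay": 0, "az": -0.1, "tx": -0.0001, "ty": 0, "tz": 0, "grip": 0}, {"ax": 0, "ay": 0, "az": 0, "tx": 0, "ty": 0, "tz": 0, "grip": 0}]'

```text
clock: 48.37
tool_pos: [0.4916, -0.066, 0.1618]
tcp_rot: [[-0.374, 0.927, 0.001], [0.927, 0.374, -0.001], [-0.002, 0.0, -1.0]]
ft_force: [-0.9, -2.9, 2.4]
width: 0.0096
finger_force: 35.0
```

Emit:
step_arm --targets '[{"ax": 0, "ay": 0, "az": -0.1, "tx": 0, "ty": 0, "tz": 0, "grip": 0}, {"ax": 0, "ay": 0, "az": -0.1, "tx": 0, "ty": 0, "tz": 0, "grip": 0}, {"ax": 0, "ay": 0, "az": -0.09, "tx": 0, "ty": 0, "tz": 0, "grip": 0}, {"ax": 0, "ay": 0, "az": -0.03, "tx": 0, "ty": 0, "tz": 0, "grip": 0}, {"ax": 0, "ay": 0, "az": 0, "tx": 0, "ty": 0, "tz": 0, "grip": 0}]'

```text
clock: 48.78
tool_pos: [0.4911, -0.0661, 0.1618]
tcp_rot: [[-0.068, 0.998, -0.0], [0.998, 0.068, -0.002], [-0.001, -0.0, -1.0]]
ft_force: [-4.0, -3.7, 5.0]
width: 0.0092
finger_force: 35.0
```

```bash
python3 -c "
from h import *
o=manip.get_obs();print(o['wrist_torque'].round(3),o['ft_force'].round(1),np.degrees(np.arctan2(o['tcp_rot'][1,1],o['tcp_rot'][0,1])),o['qpos'].round(1))"
```

```text
[-0.527  0.652  0.014] [-4.  -3.7  5. ] 3.9211922646140405 [-2.140e+01  5.100e+00  1.075e+02 -1.000e-01  6.740e+01 -2.520e+01]
```

Emit:
step_arm --targets '[{"ax": 0, "ay": 0, "az": -0.05, "tx": 0, "ty": 0, "tz": 0, "grip": 0}, {"ax": 0, "ay": 0, "az": -0.05, "tx": 0, "ty": 0, "tz": 0, "grip": 0}, {"ax": 0, "ay": 0, "az": 0, "tx": 0, "ty": 0, "tz": 0, "grip": 0}]'

```text
clock: 49.03
tool_pos: [0.491, -0.0661, 0.1618]
tcp_rot: [[0.032, 0.999, -0.001], [0.999, -0.032, -0.001], [-0.002, -0.001, -1.0]]
ft_force: [-5.2, -3.0, 4.3]
width: 0.0097
finger_force: 35.0
```

```bash
python3 -c "
from h import *
o=manip.get_obs();print(o['wrist_torque'].round(3),o['ft_force'].round(1),np.degrees(np.arctan2(o['tcp_rot'][1,1],o['tcp_rot'][0,1])))"
```

```text
[-0.606  0.819 -0.009] [-5.2 -3.   4.3] -1.85367114475099
```

Emit:
step_arm --targets '[{"ax": 0, "ay": 0, "az": -0.04, "tx": 0, "ty": 0, "tz": 0, "grip": 0}, {"ax": 0, "ay": 0, "az": -0.04, "tx": 0, "ty": 0, "tz": 0, "grip": 0}, {"ax": 0, "ay": 0, "az": 0, "tx": 0, "ty": 0, "tz": 0, "grip": 0}]'

```text
clock: 49.28
tool_pos: [0.4909, -0.066, 0.1618]
tcp_rot: [[0.111, 0.994, -0.001], [0.994, -0.111, -0.002], [-0.002, -0.001, -1.0]]
ft_force: [-5.7, -3.7, 5.8]
width: 0.0098
finger_force: 35.0
```

```bash
python3 -c "
from h import *
o=manip.get_obs();print(o['wrist_torque'].round(3),o['ft_force'].round(1),np.degrees(np.arctan2(o['tcp_rot'][1,1],o['tcp_rot'][0,1])))"
```

```text
[-0.587  0.873  0.494] [-5.7 -3.7  5.8] -6.357609720065124
```

Emit:
step_arm --targets '[{"ax": 0, "ay": 0, "az": 0.04, "tx": 0, "ty": 0, "tz": 0, "grip": 0}, {"ax": 0, "ay": 0, "az": 0, "tx": 0, "ty": 0, "tz": 0, "grip": 0.2}, {"ax": 0, "ay": 0, "az": 0, "tx": 0, "ty": 0, "tz": 0, "grip": 0.35}, {"ax": 0, "ay": 0, "az": 0, "tx": 0, "ty": 0, "tz": 0, "grip": 0.35}, {"ax": 0, "ay": 0, "az": 0, "tx": 0, "ty": 0, "tz": 0, "grip": 0.35}]'

```text
clock: 49.7
tool_pos: [0.4914, -0.0651, 0.1612]
tcp_rot: [[0.073, 0.997, 0.0], [0.997, -0.073, 0.0], [0.0, 0.0, -1.0]]
ft_force: [0.2, -0.5, 0.7]
width: 0.0309
finger_force: 0.0
```

Emit:
step_arm --targets '[{"ax": 0, "ay": 0, "az": 0, "tx": 0, "ty": 0, "tz": 0.01, "grip": 0.35}, {"ax": 0, "ay": 0, "az": 0, "tx": 0, "ty": 0, "tz": 0.02, "grip": 0.35}, {"ax": 0, "ay": 0, "az": 0, "tx": 0, "ty": 0, "tz": 0.03, "grip": 0.35}, {"ax": 0, "ay": 0, "az": 0, "tx": 0, "ty": 0, "tz": 0.03, "grip": 0.35}, {"ax": 0, "ay": 0, "az": 0, "tx": 0, "ty": 0, "tz": 0.03, "grip": 0.35}]'

```text
clock: 50.12
tool_pos: [0.4911, -0.0651, 0.2832]
tcp_rot: [[0.073, 0.997, 0.0], [0.997, -0.073, 0.0], [0.0, 0.0, -1.0]]
ft_force: [0.3, -0.4, 0.1]
width: 0.0309
finger_force: 0.0
```

Emit:
step_arm --targets '[{"ax": 0, "ay": 0, "az": 0, "tx": 0, "ty": 0, "tz": 0, "grip": 0.35}, {"ax": 0, "ay": 0, "az": 0, "tx": 0, "ty": 0, "tz": 0, "grip": 0.35}, {"ax": 0, "ay": 0, "az": 0, "tx": 0, "ty": 0, "tz": 0, "grip": 0.35}]'

```text
clock: 50.37
tool_pos: [0.4911, -0.0651, 0.2812]
tcp_rot: [[0.073, 0.997, 0.0], [0.997, -0.073, 0.0], [0.0, 0.0, -1.0]]
ft_force: [0.5, 0.5, 0.1]
width: 0.0308
finger_force: 0.0
```

```bash
python3 - <<'E'
from h import *
o,im=snap('wrist','w15');print(o['tool_pos'].round(4))
g=cv2.cvtColor(im,cv2.COLOR_RGB2GRAY);u,v=proj('wrist',[.4907,-.0645,.191],o)[0].astype(int)
m=(g[v-70:v+70,u-70:u+70]<40).astype(np.uint8);n,l,s,c=cv2.connectedComponentsWithStats(m)
for i in range(1,n):
    if s[i,4]>200:
        r=cv2.minAreaRect(np.argwhere(l==i)[:,::-1].astype(np.float32));print((u,v),s[i].tolist(),(c[i]+[u-70,v-70]).round(1),[np.round(x,1) for x in r])
a=[px('wrist',[(u,v+d)],.191,o)[0] for d in(-20,20)];print(a)
E
```

```text
[ 0.4911 -0.0651  0.2812]
(np.int64(313), np.int64(239)) [46, 9, 43, 12, 256] [309.3 183.2] [array([66.5, 13.5]), array([ 7.9, 42.4]), np.float64(81.3)]
(np.int64(313), np.int64(239)) [63, 29, 15, 71, 942] [313.4 232.8] [array([70., 64.]), array([70., 14.]), np.float64(90.0)]
(np.int64(313), np.int64(239)) [0, 110, 35, 30, 924] [259.6 294.9] [array([ 17. , 124.5]), array([29., 34.]), np.float64(90.0)]
(np.int64(313), np.int64(239)) [108, 111, 32, 29, 845] [367.  294.9] [array([123.5, 125. ]), array([28., 31.]), np.float64(90.0)]
[array([ 0.4912, -0.0509,  0.191 ]), array([ 0.4892, -0.0782,  0.191 ])]
```

```bash
python3 -c "
from workcell import manip
print(manip.hand_in())"
```

```text
the job is handed in; nothing more can be done
None
```

The job is handed in: all four pieces stand upright in the bay, the cover is shut, and the key is fully in the switch and turned clockwise until it met its stop. The hand-in gave no verdict back.

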